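# Twist the mill cup home and bar it in

### The arm

A 6-joint arm with a two-finger parallel gripper is mounted at the origin on a cart in front of the work surface, level with it; the furniture and walls round the work are solid. World frame = base frame: x ahead of the robot, y to its left, z up, the work surface at z = 0. Lengths are in mm, angles in rad, forces in N, time in s.
With the tool pointing down it reaches from about 400 to 925 mm from the base axis. Payload 12.5 kg.
Tool frame: the origin (TCP) lies between the finger pads; the fingertips stand 25 mm ahead of it and the grasp point (between the pads) lies 6 mm ahead of it; z points along the fingers, y is the line along which they close (so a half turn about z gives the same grasp; the last joint's range is limited). The gripper opens to 95 mm and grips with 3 to 60 N. Pads are 20 mm wide; open, the fingers measure 119 mm over their backs; the gripper's body (75 mm by 180 mm) begins 59 mm behind the grasp point.
Start: joints at [-1.381, 0.491, 1.559, -0, 1.092, -0.106], TCP at [182.213, -597.865, 239.661] pointing down, gripper open.
Joint ranges: [-3.1, 3.1], [-0.84, 2.19], [0.05, 2.79], [-1.13, 4.28], [0.06, 2.93], [-2.69, 2.69]. Speed limits (rad/s): [2.22, 2.22, 2.79, 3.14, 3.14, 3.14].

### API

Orientations are given as [roll, pitch, yaw] about the fixed x, y, z axes, in that order (R = Rz(yaw) Ry(pitch) Rx(roll)).
In Python, from cell import state, read_camera, job_done, cut_out gives the robot as it stands. The module is installed in compiled form; this text tells all that it offers.
- The arm moves only by the tool jog_arm, never from a script. Its argument "motion" is a list of rows, each a list of 2 entries, a list of its own where there are three numbers: the shift along the tool's x, y, z in mm, then the turn about the tool's z in rad. A call has 1 to 5 rows; each row is the pose to reach, as a shift and turn from the pose commanded when the call began, along the tool's axes at that moment; what a row does not reach only later rows make up. A row lasts 1/10 s, in which the tool goes at most 50 mm and 8.59 degrees, less where a joint would pass 70% of its speed; a pose out of reach is approached as far as the arm can. A call with a gripper value outside its range is refused whole. "grip" is the closure, from 0 (fully open) to 1 (shut), set as the call begins (left out, the last holds). The fingers move at their own pace and stop on an object; the grip force is fixed at half the most. Time passes only in rows, so rows that repeat a pose let the fingers close. It gives the time, the measured TCP pose, the force, the opening and the grip force at its end, in the units of the state.
- state(): the state, without advancing time (a new reading comes with each control period).
- read_camera(name): name is "side" or "top"; returns a dict with "img" (400x640x3 uint8, blue, green, red), "vertical_fov" (degrees; the focal length in pixels is half the picture's height over the tangent of half this angle, whatever the lens; pixels are square), "cx", "cy" (the principal point, pixels), "extrinsics" (4x4, takes a point from camera to world coordinates). Camera axes: x right, y up, looking along -z (the intrinsics and any distortion apply to the point x, -y, -z); pixel columns grow to the right and rows downward; lengths in mm; the calibration is good to about 2 mm. A picture is of the moment at which its call begins. There is no depth.
- job_done(): hands the job in; it is judged then, once.
Trained networks look in a picture, given as the dict that the camera call returned (one of the last four; its "shot" number tells which), for a name from the list of things; names that differ only in an ending like _2 or _b are one class to them, and where a whole thing is asked for, a point or a joint stands for the part that bears it (a point fixed in the world has none). Each returns a list of dicts, best first, with "p" (0 to 1); they miss things now and then, are a little off and sometimes report something else, mostly with a low value. They report only what shows in the picture. A call takes as long as a camera call. They do not tell look-alikes from the thing itself.
- cut_out(name, picture): "region" (400x640 bool, what is visible of it) and "box" ([left, top, right, bottom] in pixels, round what is visible of it).
The state is a dict: "t": time; "joints": joint angles; "qvel": joint speeds; "tau": joint torques, N m; "eef_pos": TCP position; "tcp_rot": TCP orientation; "ft_force": force on the tool from outside, world axes, zero at the start; "moment": the same for the moment, N m; "opening": opening from 0.0 (shut) to 1.0 (fully open); "grip_force": force on a finger pad.
Only numpy, scipy, OpenCV 4.12 (cv2) and the standard library are available. Lean on these libraries where they do the work, as an engineer would, in place of code of your own. Each camera call takes 0.05 s, during which the arm holds its last target. There are 200 camera calls.

### The job

The lidded steel cup stands proud in the sprung socket of its holder, snug between the pads. Twist it while pressing lightly, so that it works down until it is fully home on the socket floor; never ram it so hard that the sprung socket is driven down to its stop. Then let go and swing the retaining bar round over the cup as far as it goes, leaving the beaker and bottles round about where they stand.

Things in the scene. Friction and masses are not known exactly. Their poses are not given: they have to be found in the camera images.
- holder: fixed cup holder: grey foot plate 185 x 124 x 14 mm with an upright aluminium socket (outside diameter 88 mm, bore 60.8 mm, mouth 78 mm above the bench, 50 mm deep) and a steel post of diameter 28 mm, 85 mm from the socket axis. Origin on the socket axis at bench level; z up; +x points from socket to post, away from the robot within 0.35 rad; +y to the left of that
- socket_mouth (a point): centre of the socket's mouth, 78 mm above the bench. Four black sprung pads in the bore grip the cup. Pushed straight down it takes over 35 N; while it is turned (either way, 1 to 1.4 Nm) and lowered about 10 mm per radian, 10 to 20 N suffices. The pads keep the cup where it is left
- socket_floor (a point): centre of the socket floor, on which the cup's foot rests when home, 28 mm above the bench while the socket is not pressed
- cup_mid (a point): centre (half-way up, on the axis) of the loose, closed, round steel cup, 58 mm in diameter, 100 mm tall, ribbed lid band, about 0.3 kg; its lowest 13 mm taper to 53 mm. z is its axis. It stands upright in the socket, its foot at first about 18 to 21 mm above the socket floor. Home, this point is 50 mm above the socket floor and the upper 50 mm of the cup stand out
- bar_hinge (a point): on the vertical pivot axis of the retaining bar, on top of the post, at mid thickness of the bar, 138 mm above the bench
- bar_pin (a point): on the upright pin at the free end of the retaining bar, 110 mm from the pivot, 166 mm above the bench. The pin is 12 mm in diameter with an 18 mm black ball on top, and stands from 143 to 190 mm above the bench. The bar is flat steel, 18 mm wide, 10 mm thick, underside 133 mm above the bench: 5 mm over a cup that is home; a proud cup blocks it
- bar (a joint): angle of the retaining bar about its pivot, rad: 0 = fully over the cup, along the holder's -x, its pin 25 mm past the socket axis (stop); it starts swung aside at 1.2 to 1.5, where 1.57 points along the holder's +y (left). Light friction (0.1 Nm); it stays where it is left
- beaker_c (a point): middle of a glass beaker, 80 mm wide, 91 mm tall, a bystander
- bottle_c (a point): middle of a wash bottle with a blue top, 67 x 93 mm, 178 mm tall, a bystander
- amber_c (a point): middle of a brown bottle, 62 mm wide, 125 mm tall, a bystander
- socket (a joint): how far the socket is pressed down on its spring, m: 0 at rest, it gives 1 mm per 5 N of downward load beyond the first few newtons; 0.006 (about 32 N) counts as driven to its stop and fails
Not all that is in view belongs to the job. What is shaped like the part that bears cup_mid but green or turquoise is not meant.

How it is judged:
By the outcome, as a careful person would: the job done as asked, in the order asked, and still so for the second after the job is handed in, with the robot touching nothing.
It also fails if it takes over 58 s, if anything falls off the work surface, if the arm or the gripper's body presses on something with over 40 N, if the wrist force passes 120 N, or if a joint passes its speed limit or range.

## Working session

There is one attempt and no reset: what is moved stays moved. The work goes in short steps, Python scripts to look and compute and a tool call to move; the robot and the scene stay as the last step left them, time stands still between calls to the robot, and variables do not carry over. Pictures are saved under pics/ and viewed, at most 10 in all, crops included, and the job is handed in when it is done.

Besides the shell and the picture viewer there is one more tool, called after "Request:" in YAML: its name, and indented under it one key for each argument. jog_arm: Moves the arm, as the interface text tells. Its arguments: {"type":"object","properties":{"motion":{"type":"array"},"grip":{"type":"number"}},"required":["motion"]}

```bash
mkdir -p pics
cat > h.py <<'E'
import numpy as np, cv2
from cell import *
def cam(d):
    f=200/np.tan(np.radians(d["vertical_fov"])/2); return f,d["cx"],d["cy"],np.array(d["extrinsics"],float)
def ray(d,u,v):
    f,cx,cy,E=cam(d); r=E[:3,:3]@np.array([(u-cx)/f,-(v-cy)/f,-1]); return E[:3,3],r/np.linalg.norm(r)
def atz(d,u,v,z):
    o,r=ray(d,u,v); return o+r*(z-o[2])/r[2]
def proj(d,p):
    f,cx,cy,E=cam(d); q=E[:3,:3].T@(np.array(p,float)-E[:3,3]); return [cx+f*q[0]/-q[2],cy-f*q[1]/-q[2]]
E
python3 - <<'E'
from h import *
s=state();print(s)
for n in("top","side"):
    d=read_camera(n);cv2.imwrite(f"pics/{n}0.png",d["img"])
    print(n,{k:v for k,v in d.items() if k!="img"})
    for t in("holder","cup_mid","bar","beaker_c","bottle_c","amber_c"):
        for r in cut_out(t,d)[:3]: print(t,round(r["p"],2),r["box"])
E
```

```text
{'t': 0.0, 'joints': array([-1.38059245e+00,  4.91548178e-01,  1.55942855e+00,  2.05799897e-06,
        1.09171083e+00, -1.05566332e-01]), 'qvel': array([-0.00095843, -0.0002828 ,  0.00018812, -0.00049165,  0.00067283,
       -0.00017152]), 'tau': array([-8.02637787e-04, -6.12638783e+01, -2.58179981e+01,  6.92001614e-02,
        4.82411915e-02, -1.04864273e-04]), 'eef_pos': array([ 182.17540324, -597.64142878,  239.0760046 ]), 'tcp_rot': array([-3.14050403e+00, -1.17185989e-04,  2.95769193e-01]), 'ft_force': array([ 0.33555716, -0.64845098,  0.26284301]), 'moment': array([ 0.05972048, -0.00381326,  0.01720875]), 'grip_force': 0.0, 'opening': 1.0023177633216949}
top {'vertical_fov': 49.492880624363295, 'cx': 320.56664550797393, 'cy': 202.05295454010752, 'extrinsics': array([[-5.29544048e-02,  8.69295908e-01, -4.91447307e-01,
        -2.63500328e+02],
       [-9.98563909e-01, -5.00984982e-02,  1.89805456e-02,
         5.52281210e+00],
       [-8.12106139e-03,  4.91746648e-01,  8.70700455e-01,
         1.50181635e+03],
       [ 0.00000000e+00,  0.00000000e+00,  0.00000000e+00,
         
[... 530 characters left out ...]
      1.05545135e+03],
       [-1.63117416e-02,  8.50909370e-01,  5.25059206e-01,
         8.65464566e+02],
       [ 0.00000000e+00,  0.00000000e+00,  0.00000000e+00,
         1.00000000e+00]]), 'shot': 2}
holder 0.81 [254.4, 190.8, 330.6, 258.4]
holder 0.74 [189.3, 255.7, 213.2, 312.6]
holder 0.31 [323.0, 126.9, 346.1, 167.2]
cup_mid 0.93 [299.1, 180.2, 316.4, 214.3]
cup_mid 0.75 [289.5, 193.8, 311.3, 228.7]
cup_mid 0.72 [341.2, 212.4, 365.5, 255.2]
bar 0.73 [259.7, 193.7, 276.5, 222.5]
bar 0.35 [185.3, 257.3, 214.1, 310.5]
beaker_c 0.75 [363.7, 152.8, 389.4, 182.4]
beaker_c 0.3 [285.7, 212.3, 314.6, 245.3]
bottle_c 0.98 [322.9, 127.7, 343.8, 166.1]
amber_c 0.89 [184.0, 255.1, 214.5, 309.1]
```

Run:
```python
import cv2,numpy as np
a=cv2.imread("pics/top0.png")[110:270,180:440];b=cv2.imread("pics/side0.png")[110:320,160:420]
cv2.imwrite("pics/c_top.png",cv2.resize(a,None,fx=3,fy=3,interpolation=2))
cv2.imwrite("pics/c_side.png",cv2.resize(b,None,fx=2.8,fy=2.8,interpolation=2))
```

```text
(no output)
```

View pics/c_top.png

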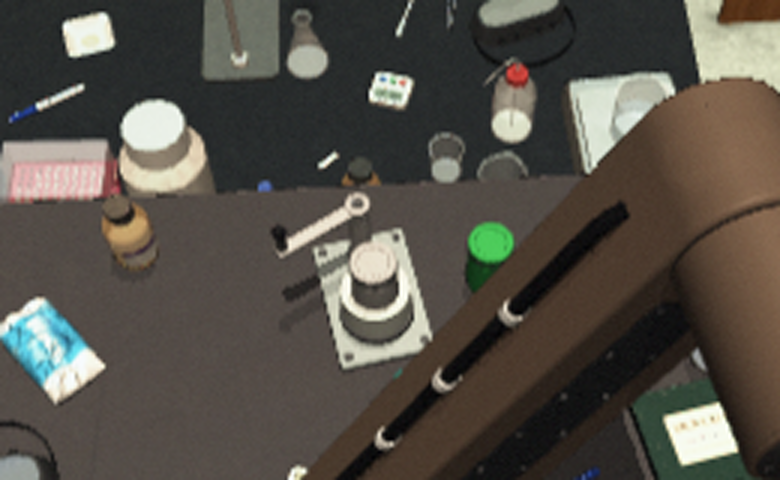

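View pics/c_side.png

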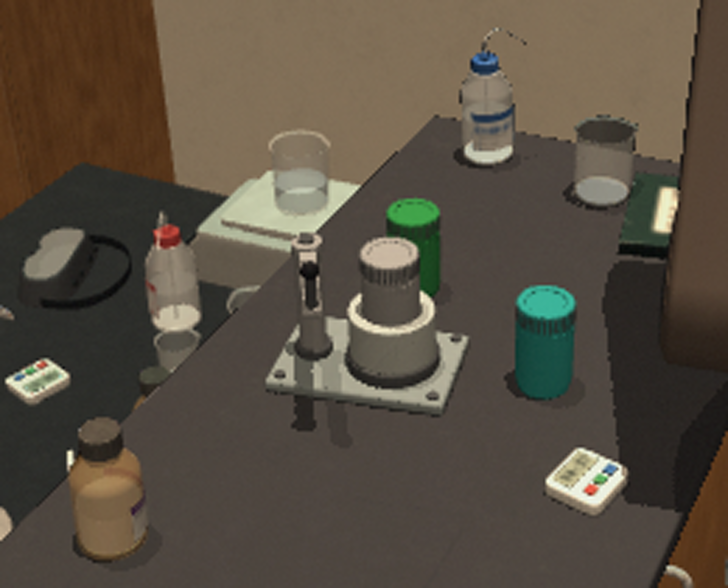

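Top view: the steel cup's lid is at about (304,197), in the socket. The bar's ball is at (273,188) and its hinge at (299,178). Side view: the cup is at (299,200), the ball at (271,206) and the hinge at (269,196). Possible mix-ups are the green cup at top (343,191) / side (308,185) and the turquoise cup at side (355,218). The wanted one is the bare steel cup in the socket, and both crops confirm it.

Run:
```python
from h import *
T=read_camera("top");S=read_camera("side")
def tri(a,b):
    o1,r1=ray(T,*a);o2,r2=ray(S,*b)
    k=np.linalg.lstsq(np.c_[r1,-r2],o2-o1,rcond=None)[0]
    p,q=o1+k[0]*r1,o2+k[1]*r2; return ((p+q)/2).round(1),np.linalg.norm(p-q).round(1)
print("lid",tri((304.3,197.3),(298.9,200)),atz(T,304.3,197.3,147.5),atz(S,298.9,200,147.5))
print("ball",tri((272.7,187.7),(270.7,206)),atz(T,272.7,187.7,181),atz(S,270.7,206,181))
print("post",tri((299,178.3),(269.3,195.7)),atz(T,299,178.3,143),atz(S,269.3,195.7,143))
print("mouth",atz(T,180+375/3,110+297/3,78),atz(S,160+392/2.8,110+318/2.8,78))
for n,a in dict(green=(490,240),amber=(118,205)).items(): print(n,atz(T,180+a[0]/3,110+a[1]/3,100))
print("turq",atz(S,160+546/2.8,110+303/2.8,100),"beaker",atz(S,160+600/2.8,110+190/2.8,0))
# foot plate corners top
for c in [(316,250),(399,231),(432,337),(345,367)]: print(atz(T,180+c[0]/3,110+c[1]/3,14).round())
```

```text
lid (array([528.2,  33.8, 141.8]), np.float64(1.7)) [523.95903279  33.55739654 147.5       ] [525.14619116  41.22909435 147.5       ]
ball (array([551.6, 144.2, 181.6]), np.float64(2.4)) [550.53192197 144.05134187 181.        ] [553.51312677 142.75348347 181.        ]
post (array([610.2,  50.7, 144.5]), np.float64(3.2)) [609.21153969  50.48907646 143.        ] [613.53235815  47.58326989 143.        ]
mouth [513.72034774  34.12905554  78.        ] [519.12260858  51.34527412  78.        ]
green [ 574.86897785 -113.43785094  100.        ]
amber [654.45993748 357.26321392 100.        ]
turq [378.80873921  -3.49101084 100.        ] beaker [ 456.10562514 -402.71002483    0.        ]
[624. 111.  14.]
[647.  -0.  14.]
[486. -35.  14.]
[450.  77.  14.]
```

Request:
jog_arm:
  motion:
    - [[34,-33.6,0],0]
    - [[68,-67,0],0]
    - [[103,-101,0],0]
    - [[137,-134,0],0]
    - [[171,-168,0],0]
  grip: 0

```text
t: 1.3
eef_pos: [297.4, -385.7, 239.8]
tcp_rot: [3.141, -0.0, 0.295]
ft_force: [0.8, -0.0, 0.1]
opening: 1.004
grip_force: 0.0
```

Request:
jog_arm:
  motion:
    - [[34,-33.6,0],0]
    - [[68,-67,0],0]
    - [[103,-101,0],0]
    - [[137,-134,0],0]
    - [[171,-168,0],0]

```text
t: 1.8
eef_pos: [412.1, -175.1, 239.9]
tcp_rot: [3.141, -0.001, 0.296]
ft_force: [0.7, 0.3, -0.2]
opening: 0.998
grip_force: 0.0
```

Request:
jog_arm:
  motion:
    - [[34,-33.6,0],0]
    - [[68,-67,0],0]
    - [[103,-101,0],0]
    - [[137,-134,0],0]
    - [[137,-134,0],0]

```text
t: 2.3
eef_pos: [505.1, -4.6, 239.6]
tcp_rot: [-3.142, -0.001, 0.301]
ft_force: [-0.1, -0.8, -0.6]
opening: 0.996
grip_force: 0.0
```

Run:
```python
from h import *
T=read_camera("top");S=read_camera("side")
print(state()["eef_pos"])
for d in (T,S):
    print([ [round(v,1) for v in proj(d,p)] for p in ((526,34,147.5),(551,144,181),(610.5,50.5,143))])
    for n in ("cup_mid","bar"):
        for r in cut_out(n,d)[:3]: print(n,round(r["p"],2),r["box"])
a=cv2.resize(T["img"][150:250,240:350],None,fx=5,fy=5,interpolation=2)[:500,:]
b=cv2.resize(S["img"][165:265,250:315],None,fx=5,fy=5,interpolation=2)[:500]
cv2.imwrite("pics/c1.png",np.hstack([a[:,:450],b]))
```

```text
[503.39814381  -7.80307553 239.42238284]
[[np.float64(304.2), np.float64(196.8)], [np.float64(272.7), np.float64(187.6)], [np.float64(299.0), np.float64(178.0)]]
cup_mid 0.65 [337.9, 185.7, 351.3, 210.4]
cup_mid 0.6 [309.3, 232.6, 325.7, 254.8]
bar 0.71 [413.3, 210.4, 433.5, 235.2]
[[np.float64(299.8), np.float64(198.6)], [np.float64(271.3), np.float64(206.5)], [np.float64(269.7), np.float64(196.4)]]
cup_mid 0.91 [289.1, 195.3, 311.1, 228.2]
cup_mid 0.75 [343.2, 211.1, 367.4, 250.3]
cup_mid 0.56 [299.2, 180.3, 314.5, 214.6]
bar 0.69 [262.3, 192.3, 276.0, 225.9]
```

View pics/c1.png

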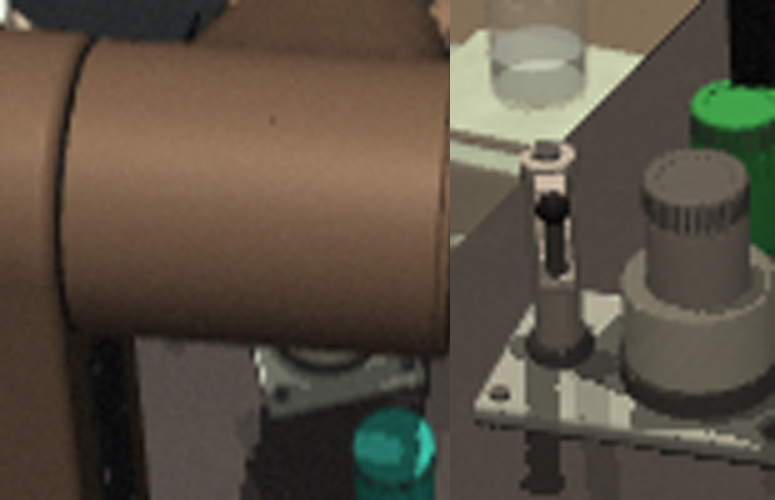

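Side crop: the steel lid with its ribbed band is centred at about (299,200.5), within about 2 px of the projected estimate (526,34). In the top view the arm hides the cup.

Request:
jog_arm:
  motion:
    - [[34,-33.5,0],0]
    - [[34,-33.5,0],0]
    - [[34,-33.5,30],0]
    - [[34,-33.5,60],0]
    - [[34,-33.5,60],0]

```text
t: 3.1
eef_pos: [524.5, 32.3, 177.0]
tcp_rot: [-3.14, 0.005, 0.294]
ft_force: [-0.1, 0.4, 0.1]
opening: 1.001
grip_force: 0.0
```

Request:
jog_arm:
  motion:
    - [[0,0,15],0]
    - [[0,0,30],0]
    - [[0,0,40],0]
    - [[0,0,40],0]

```text
t: 3.5
eef_pos: [526.0, 32.7, 139.5]
tcp_rot: [-3.141, 0.001, 0.295]
ft_force: [-0.8, -0.0, 0.8]
opening: 0.994
grip_force: 0.0
```

Request:
jog_arm:
  motion:
    - [[0,0,0],0]
    - [[0,0,0],0]
    - [[0,0,0],0]
    - [[0,0,0],0]
    - [[0,0,0],0]
  grip: 0.25

```text
t: 4.0
eef_pos: [526.2, 33.3, 139.8]
tcp_rot: [3.141, -0.0, 0.296]
ft_force: [-0.1, 0.1, -0.1]
opening: 0.757
grip_force: 0.0
```

Run:
```python
from h import *
S=read_camera("side");print(state())
cv2.imwrite("pics/c2.png",cv2.resize(S["img"][150:260,230:360],None,fx=5,fy=5,interpolation=2))
```

```text
{'t': 4.05, 'joints': array([-6.19960599e-02,  4.84645621e-01,  1.90375415e+00, -1.37472454e-04,
        7.52995610e-01,  1.21297902e+00]), 'qvel': array([-0.00045632,  0.00096932, -0.00022518, -0.00041557, -0.00177971,
        0.00056135]), 'tau': array([-9.41825041e-03, -5.38857472e+01, -1.88320023e+01,  4.22910077e-02,
       -6.16531447e-02, -1.89242569e-04]), 'eef_pos': array([526.1827557 ,  33.34047955, 139.75091367]), 'tcp_rot': array([ 3.14143549e+00, -1.51840314e-04,  2.95921554e-01]), 'ft_force': array([ 0.27537723, -1.17759032,  0.55785177]), 'moment': array([-0.07605304,  0.03355379,  0.01849805]), 'grip_force': 0.0, 'opening': 0.751678623302936}
```

View pics/c2.png

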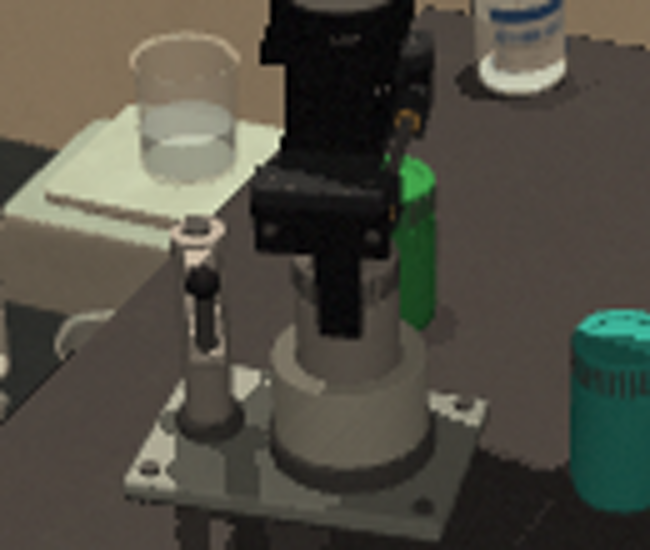

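The open fingers straddle the lid band, with the near finger at crop x 340 against the cup centre at about 347. That offset is perspective, so the gripper is centred.

Request:
jog_arm:
  motion:
    - [[0,0,0],0]
    - [[0,0,0],0]
    - [[0,0,0],0]
    - [[0,0,0],0]
    - [[0,0,0],0]
  grip: 1

```text
t: 4.55
eef_pos: [526.4, 33.2, 139.8]
tcp_rot: [3.141, -0.001, 0.296]
ft_force: [0.4, -3.0, 2.1]
opening: 0.605
grip_force: 30.0
```

Request:
jog_arm:
  motion:
    - [[0,0,0],0]
    - [[0,0,0],0]

```text
t: 4.75
eef_pos: [526.3, 33.2, 139.7]
tcp_rot: [3.141, -0.0, 0.296]
ft_force: [0.5, -3.1, 3.6]
opening: 0.606
grip_force: 30.0
```

Request:
jog_arm:
  motion:
    - [[0,0,0.7],-0.1]
    - [[0,0,1.7],-0.2]
    - [[0,0,2.7],-0.3]

```text
t: 5.05
eef_pos: [526.8, 32.4, 137.3]
tcp_rot: [3.14, -0.001, 0.599]
ft_force: [-1.6, -17.8, 9.7]
opening: 0.606
grip_force: 30.0
```

```bash
python3 -c "
from h import *
s=state();print(s['eef_pos'],s['tcp_rot'],s['ft_force'],s['moment'])"
```

```text
[526.82735124  32.37507546 137.34401487] [ 3.13956918e+00 -7.75474387e-04  5.98741594e-01] [ -1.55694508 -17.78582894   9.67573801] [-3.58966468 -0.02982611 -1.00026458]
```

Request:
jog_arm:
  motion:
    - [[-0.4,0.5,1.0],-0.1]
    - [[-0.7,1.0,2.0],-0.2]
    - [[-0.7,1.0,3.0],-0.3]
    - [[-0.7,1.0,4.0],-0.4]

```text
t: 5.45
eef_pos: [527.4, 30.6, 134.3]
tcp_rot: [3.137, -0.001, 0.998]
ft_force: [0.6, -15.1, 18.3]
opening: 0.606
grip_force: 30.0
```

```bash
python3 -c "
from h import *
s=state();print(s['eef_pos'],s['tcp_rot'],s['ft_force'],s['moment'])"
```

```text
[527.43385858  30.59811962 134.28510954] [ 3.13742563e+00 -6.53457033e-04  9.98266749e-01] [  0.62219835 -15.10506814  18.33907167] [-2.83489543 -0.37789946 -0.86024788]
```

Request:
jog_arm:
  motion:
    - [[-0.4,0.3,0.6],-0.1]
    - [[-0.9,0.5,1.2],-0.2]
    - [[-0.9,0.5,1.8],-0.3]
    - [[-0.9,0.5,2.4],-0.4]

```text
t: 5.85
eef_pos: [529.1, 29.6, 132.6]
tcp_rot: [3.133, 0.0, 1.398]
ft_force: [7.4, -17.9, 17.5]
opening: 0.607
grip_force: 30.3
```

```bash
python3 -c "
from h import *
s=state();print(s['eef_pos'],s['tcp_rot'],s['ft_force'],s['moment'])
S=read_camera('side')
cv2.imwrite('pics/c3.png',cv2.resize(S['img'][150:260,230:360],None,fx=5,fy=5,interpolation=2))"
```

```text
[529.12860526  29.58531696 132.57051549] [3.13300822e+00 1.06433969e-04 1.39768455e+00] [  7.44191346 -17.92963082  17.52252858] [-2.73765275 -1.58479964 -1.0950976 ]
```

View pics/c3.png

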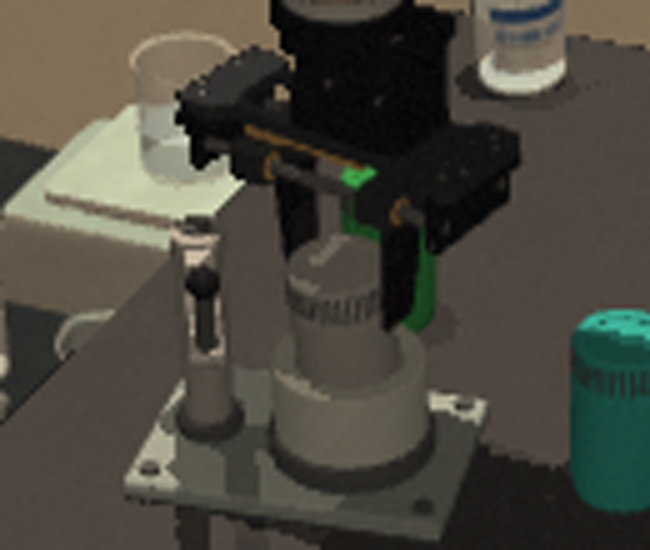

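The cup has gone down a few mm but leans slightly. The forces fit a grasp about 5 mm off-centre along tool x, so I'll open, re-centre and grip again.

Request:
jog_arm:
  motion:
    - [[0,0,0],0]
    - [[0,0,0],0]
    - [[0,0,0],0]
    - [[0,0,0],0]
    - [[0,0,0],0]
  grip: 0.2

```text
t: 6.4
eef_pos: [525.8, 31.3, 130.2]
tcp_rot: [-3.141, 0.0, 1.396]
ft_force: [0.3, -0.6, 0.9]
opening: 0.799
grip_force: 0.0
```

Request:
jog_arm:
  motion:
    - [[2,1.5,-2],0]
    - [[4.6,3.4,-5],0]
    - [[4.6,3.4,-5],0]

```text
t: 6.7
eef_pos: [530.8, 35.3, 136.0]
tcp_rot: [3.141, -0.0, 1.396]
ft_force: [-0.9, 0.3, 0.3]
opening: 0.8
grip_force: 0.0
```

```bash
python3 -c "
from h import *
s=state();print(s['eef_pos'],s['tcp_rot'],s['ft_force'],s['moment'])
S=read_camera('side')
cv2.imwrite('pics/c4.png',cv2.resize(S['img'][150:260,230:360],None,fx=5,fy=5,interpolation=2))
for p in ((526,34,143),(530.5,35,143),(530.5,35,78),(526,34,78)): print(((np.array(proj(S,p))-[230,150])*5).round())
"
```

```text
[530.75592487  35.29765963 135.9584191 ] [ 3.14065509e+00 -6.84059181e-05  1.39613179e+00] [-0.87124835  0.34435976  0.30559237] [-0.00505489 -0.06327245  0.03399055]
[349. 250.]
[341. 249.]
[345. 348.]
[353. 349.]
```

View pics/c4.png

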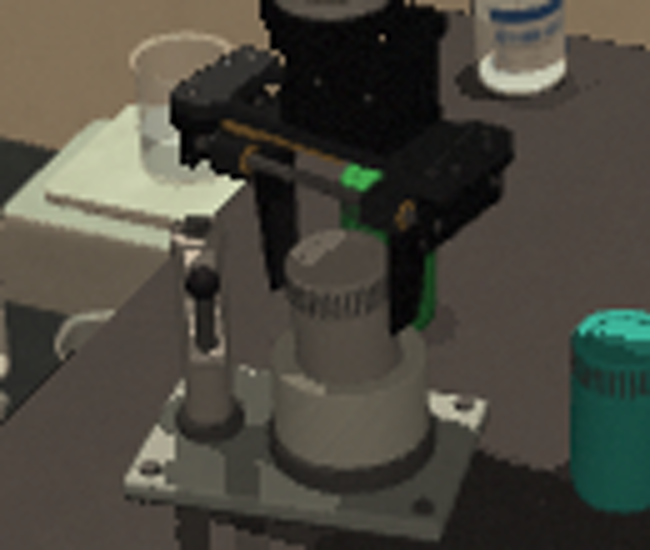

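The lid top is at crop (337,262), about 10 px left of where it started (347), so the cup leans about 4 mm towards +x. I'll grip it here, where closing centres along world x, and bring it upright while turning.

Request:
jog_arm:
  motion:
    - [[-0.6,0,0],0]
    - [[-0.6,0,0],0]
    - [[-0.6,0,0],0]
    - [[-0.6,0,0],0]
    - [[-0.6,0,0],0]
  grip: 1

```text
t: 7.25
eef_pos: [530.2, 34.3, 135.5]
tcp_rot: [3.141, 0.0, 1.396]
ft_force: [0.8, -0.4, -0.3]
opening: 0.607
grip_force: 30.0
```

Request:
jog_arm:
  motion:
    - [[0,0,0],0]

```text
t: 7.35
eef_pos: [530.2, 34.4, 135.5]
tcp_rot: [3.141, 0.0, 1.396]
ft_force: [1.6, -0.6, -0.0]
opening: 0.604
grip_force: 30.0
```

```bash
python3 -c "
from h import *
s=state();print(s['eef_pos'],s['tcp_rot'],s['ft_force'],s['moment'])"
```

```text
[530.19627726  34.35115569 135.50942263] [3.14139391e+00 9.23620197e-05 1.39571698e+00] [ 1.64858999 -0.60404811 -0.02286446] [-0.18070368 -0.2124026  -0.03562458]
```

Request:
jog_arm:
  motion:
    - [[0,0,0.5],-0.1]
    - [[0,0,1.5],-0.2]
    - [[0,0,2.5],-0.3]

```text
t: 7.65
eef_pos: [531.1, 33.2, 133.8]
tcp_rot: [3.139, 0.001, 1.698]
ft_force: [2.6, -11.5, 8.1]
opening: 0.614
grip_force: 30.0
```

```bash
python3 -c "
from h import *
s=state();print(s['eef_pos'],s['tcp_rot'],s['ft_force'],s['moment'])"
```

```text
[531.10092968  33.23735787 133.7845832 ] [3.13917307e+00 1.48033616e-03 1.69796827e+00] [  2.61589863 -11.49018612   8.0807934 ] [-1.65047564 -0.24725608 -1.01343525]
```

Request:
jog_arm:
  motion:
    - [[-0.7,0,1],-0.1]
    - [[-1.5,0,2],-0.2]
    - [[-1.5,0,3],-0.3]
    - [[-1.5,0,4],-0.4]

```text
t: 8.05
eef_pos: [533.2, 32.2, 130.9]
tcp_rot: [3.135, 0.004, 2.097]
ft_force: [8.1, -5.7, 17.4]
opening: 0.618
grip_force: 30.0
```

```bash
python3 -c "
from h import *
s=state();print(s['eef_pos'],s['tcp_rot'],s['ft_force'],s['moment'])"
```

```text
[533.21382189  32.17906845 130.94861734] [3.13501141 0.00428391 2.09718227] [ 8.12851787 -5.74325856 17.41121523] [-0.58524129 -1.13953357 -0.92349326]
```

Request:
jog_arm:
  motion:
    - [[0.4,-1,0.6],-0.1]
    - [[0.8,-2,1.2],-0.2]
    - [[1.1,-2.8,1.9],-0.3]
    - [[1.1,-2.8,2.6],-0.4]

```text
t: 8.45
eef_pos: [533.9, 32.3, 129.8]
tcp_rot: [3.131, 0.014, 2.496]
ft_force: [21.7, 5.1, 18.1]
opening: 0.614
grip_force: 30.4
```

```bash
python3 -c "
from h import *
s=state();print(s['eef_pos'],s['tcp_rot'],s['ft_force'],s['moment'],s['joints'])
S=read_camera('side')
cv2.imwrite('pics/c5.png',cv2.resize(S['img'][150:260,230:360],None,fx=5,fy=5,interpolation=2))"
```

```text
[533.88209632  32.32136108 129.77306413] [3.13075928 0.01371211 2.49630544] [21.72946537  5.05897618 18.0600001 ] [ 1.26507171 -3.55726564 -1.15159253] [-0.06376485  0.50356683  1.90410449  0.00231614  0.71651396 -0.9910816 ]
```

View pics/c5.png

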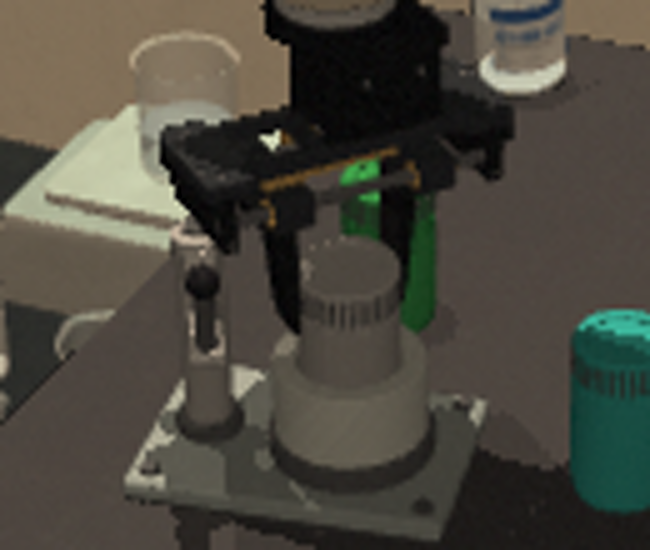

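The cup is upright now at crop x≈352, but it sits forward of the finger line (finger mid ≈ 340). It is several mm off in tool +x, so the true axis has larger y, near 37. I'll release and re-measure fingers against cup in one picture.

Request:
jog_arm:
  motion:
    - [[0,0,0],0]
    - [[0,0,0],0]
    - [[0,0,0],0]
    - [[0,0,0],0]
    - [[0,0,0],0]
  grip: 0

```text
t: 9.0
eef_pos: [527.0, 32.4, 126.2]
tcp_rot: [-3.141, -0.001, 2.496]
ft_force: [-0.2, 0.1, 0.8]
opening: 0.964
grip_force: 0.0
```

Request:
jog_arm:
  motion:
    - [[1,1.5,-4],0]
    - [[2.2,3.5,-8],0.1]
    - [[2.2,3.5,-8],0.25]
    - [[2.2,3.5,-8],0.4]
    - [[2.2,3.5,-8],0.55]

```text
t: 9.5
eef_pos: [527.7, 36.7, 134.6]
tcp_rot: [-3.142, 0.0, 1.94]
ft_force: [0.1, -0.1, 0.3]
opening: 0.996
grip_force: 0.0
```

Request:
jog_arm:
  motion:
    - [[0,0,0],0.15]
    - [[0,0,0],0.3]
    - [[0,0,0],0.45]
    - [[0,0,0],0.55]
    - [[0,0,0],0.55]

```text
t: 10.0
eef_pos: [527.7, 36.7, 134.6]
tcp_rot: [3.142, 0.0, 1.394]
ft_force: [0.1, -0.8, 0.4]
opening: 0.998
grip_force: 0.0
```

```bash
python3 -c "
from h import *
S=read_camera('side');s=state();print(s['eef_pos'],s['tcp_rot'])
p=s['eef_pos'];y=s['tcp_rot'][2];a=np.array([np.sin(y),-np.cos(y),0])
o=np.array([230,160])
for r in (47.5,-47.5,59.5,-59.5): print(r,((np.array(proj(S,p+a*r-[0,0,25]))-o)*7).round())
for z in (128,133,138,143): print(z,[((np.array(proj(S,(x,yy,z)))-o)*7).round() for x,yy in((527,34),(527,38))])
print(((np.array(proj(S,(527,34,78)))-o)*7).round())
cv2.imwrite('pics/c6.png',cv2.resize(S['img'][160:245,230:335],None,fx=7,fy=7,interpolation=2))"
```

```text
[527.66075624  36.67394022 134.56383463] [3.14155303e+00 6.65132761e-05 1.39811748e+00]
47.5 [389. 318.]
-47.5 [584. 392.]
59.5 [365. 310.]
-59.5 [609. 402.]
128 [array([488., 312.]), array([483., 317.])]
133 [array([487., 301.]), array([483., 306.])]
138 [array([487., 291.]), array([482., 296.])]
143 [array([487., 280.]), array([482., 285.])]
[492. 418.]
```

View pics/c6.png

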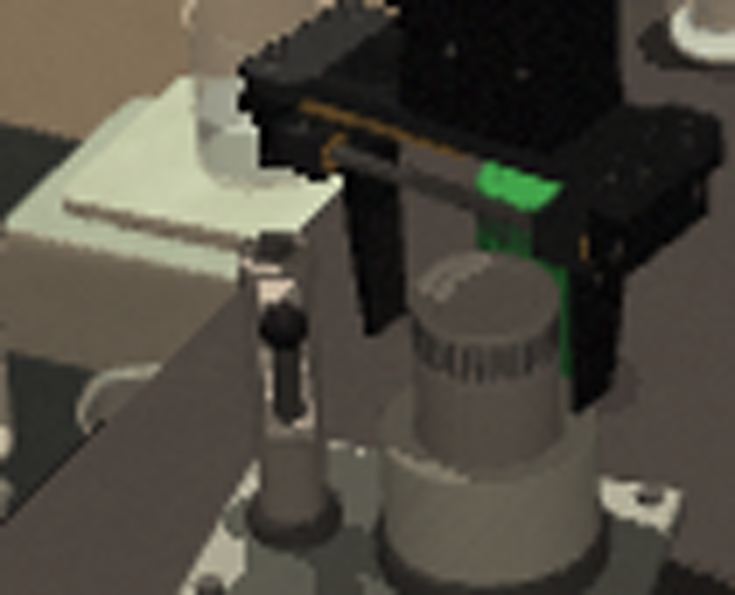

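Picture c6: finger tips at (380,332) and (592,408), cup lid centre at about (487,294), socket centre column 492. The columns agree but the depth (y) is unclear, so I'll overlay projected outlines for candidate axes on one picture.

```bash
python3 -c "
from h import *
S=read_camera('side');s=state()
p=s['eef_pos'];y=s['tcp_rot'][2];a=np.array([np.sin(y),-np.cos(y),0]);b=np.array([np.cos(y),np.sin(y),0])
o=np.array([258,178]);k=5
th=np.linspace(0,2*np.pi,73)
P=[]
for x,yy in((527,34),(526,37),(525,40),(524,43)):
    im=cv2.resize(S['img'][178:238,258:338],None,fx=k,fy=k,interpolation=2)
    im=np.clip(im.astype(int)*2,0,255).astype(np.uint8)
    def poly(pts,c):
        q=np.array([proj(S,t) for t in pts]); cv2.polylines(im,[((q-o+.5)*k).round().astype(int)],True,c,1)
    for r,z,c in((44,78,(0,0,255)),(44,17,(0,0,255)),(29,78,(0,255,255))):
        poly([(x+r*np.cos(t),yy+r*np.sin(t),z) for t in th],c)
    for sg in(1,-1):
        poly([p+a*sg*u+b*v-[0,0,25] for u,v in((47.5,10),(59.5,10),(59.5,-10),(47.5,-10))],(255,255,0))
    P.append(im)
cv2.imwrite('pics/c7.png',np.vstack([np.hstack(P[:2]),np.hstack(P[2:])]))"
```

```text
(no output)
```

View pics/c7.png

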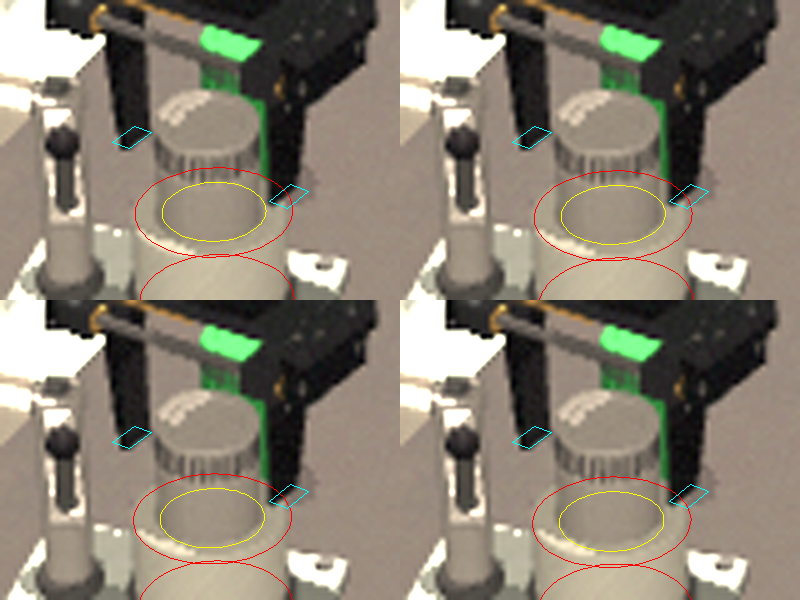

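The overlay fits best near y≈39 (rim front at panel row 248, fingers aligned to within 2 rows), so I take the axis as (526,38.5). I'll re-centre and wind back to yaw 0.4 before gripping.

Request:
jog_arm:
  motion:
    - [[1.6,-2,0],0.15]
    - [[1.6,-2,0],0.3]
    - [[1.6,-2,0],0.45]
    - [[1.6,-2,0],0.6]
    - [[1.6,-2,0],0.75]

```text
t: 10.6
eef_pos: [526.0, 38.6, 134.5]
tcp_rot: [3.142, 0.0, 0.643]
ft_force: [1.1, 0.3, -0.2]
opening: 1.002
grip_force: 0.0
```

Request:
jog_arm:
  motion:
    - [[0,0,0],0.15]
    - [[0,0,0],0.25]
    - [[0,0,0],0.25]

```text
t: 10.9
eef_pos: [526.0, 38.5, 134.5]
tcp_rot: [3.142, 0.0, 0.397]
ft_force: [0.4, 0.0, 0.3]
opening: 1.0
grip_force: 0.0
```

Request:
jog_arm:
  motion:
    - [[0,0,0],0]
    - [[0,0,0],0]
    - [[0,0,0],0]
    - [[0,0,0],0]
    - [[0,0,0],0]
  grip: 1

```text
t: 11.4
eef_pos: [526.1, 38.4, 134.5]
tcp_rot: [3.141, -0.0, 0.397]
ft_force: [4.6, -12.5, -1.1]
opening: 0.638
grip_force: 14.5
```

Request:
jog_arm:
  motion:
    - [[0,0,0],0]
    - [[0,0,0],0]
    - [[0,0,0],0]

```text
t: 11.7
eef_pos: [526.3, 38.1, 134.4]
tcp_rot: [3.141, -0.0, 0.396]
ft_force: [1.6, -5.1, -1.4]
opening: 0.627
grip_force: 29.6
```

Request:
jog_arm:
  motion:
    - [[0,0,0.5],-0.1]
    - [[0,0,1.4],-0.2]
    - [[0,0,2.3],-0.3]

```text
t: 12.0
eef_pos: [527.1, 38.2, 132.9]
tcp_rot: [3.14, -0.002, 0.698]
ft_force: [4.5, 0.4, 8.2]
opening: 0.63
grip_force: 29.6
```

```bash
python3 -c "
from h import *
s=state();print(s['eef_pos'],s['tcp_rot'],s['ft_force'],s['moment'])"
```

```text
[527.114908    38.1907018  132.87663413] [ 3.13971537e+00 -2.35803016e-03  6.97815229e-01] [4.49928443 0.43368218 8.15747099] [-0.41925453 -0.70179877 -0.88713702]
```

Closing pushed the tool towards -y, so the cup is at smaller y than the pictures suggested. The two earlier closings (yaw 0.3 and 1.4) intersect near (531,33.5), and mechanical centring is the better evidence. Re-gripping there.

Request:
jog_arm:
  motion:
    - [[0,0,0],0]
    - [[0,0,0],0]
    - [[0,0,0],0]
    - [[0,0,0],0]
  grip: 0.1

```text
t: 12.4
eef_pos: [525.8, 38.7, 132.0]
tcp_rot: [-3.141, 0.0, 0.695]
ft_force: [0.6, 0.2, 0.4]
opening: 0.878
grip_force: 0.0
```

Request:
jog_arm:
  motion:
    - [[0.2,3,-1],0]
    - [[0.5,7,-2],0]
    - [[0.5,7,-2],0]

```text
t: 12.7
eef_pos: [531.4, 33.1, 134.2]
tcp_rot: [3.141, -0.0, 0.695]
ft_force: [0.5, 0.2, 0.3]
opening: 0.899
grip_force: 0.0
```

Request:
jog_arm:
  motion:
    - [[0,0,0],0]
    - [[0,0,0],0]
    - [[0,0,0],0]
    - [[0,0,0],0]
  grip: 1

```text
t: 13.1
eef_pos: [529.5, 34.4, 134.1]
tcp_rot: [-3.138, 0.001, 0.695]
ft_force: [-7.8, 10.1, 10.9]
opening: 0.622
grip_force: 6.7
```

Request:
jog_arm:
  motion:
    - [[0,0,0],0]
    - [[0,0,0],0]
    - [[0,0,0],0]

```text
t: 13.4
eef_pos: [529.9, 34.3, 134.4]
tcp_rot: [-3.139, 0.001, 0.696]
ft_force: [-4.2, 6.4, 7.8]
opening: 0.61
grip_force: 29.8
```

The residual is now the opposite way, so the axis lies between, at about (528.5,35.7). That also agrees with the pictures. I'll carry the cup upright to there and twist.

Request:
jog_arm:
  motion:
    - [[0,-2,0],0]
    - [[0,-3.8,0],0]
    - [[0,-3.8,0.6],-0.1]
    - [[0,-3.8,1.4],-0.2]
    - [[0,-3.8,2.2],-0.3]

```text
t: 13.9
eef_pos: [529.2, 35.8, 132.9]
tcp_rot: [3.139, -0.001, 0.999]
ft_force: [-1.2, -6.2, 10.3]
opening: 0.607
grip_force: 29.9
```

```bash
python3 -c "
from h import *
s=state();print(s['eef_pos'],s['tcp_rot'],s['ft_force'],s['moment'])"
```

```text
[529.17397034  35.81343395 132.94323208] [ 3.13911447e+00 -6.88424970e-04  9.98961891e-01] [-1.22871825 -6.19646916 10.26954016] [-1.2737351   0.51042605 -0.98568389]
```

Request:
jog_arm:
  motion:
    - [[-0.4,0.2,0.9],-0.1]
    - [[-0.4,0.2,1.8],-0.2]
    - [[-0.4,0.2,2.7],-0.3]
    - [[-0.4,0.2,3.6],-0.4]
    - [[-0.4,0.2,4.5],-0.5]

```text
t: 14.4
eef_pos: [528.9, 36.5, 129.1]
tcp_rot: [3.139, -0.001, 1.498]
ft_force: [-4.7, 6.8, 22.3]
opening: 0.608
grip_force: 30.0
```

```bash
python3 -c "
from h import *
s=state();print(s['eef_pos'],s['tcp_rot'],s['ft_force'],s['moment'])"
```

```text
[528.86921547  36.49310228 129.09788736] [ 3.13917127e+00 -1.12118721e-03  1.49822715e+00] [-4.74423136  6.79725534 22.30913024] [ 0.90749623  0.76396203 -0.69331969]
```

Lateral loads are fine now, but Fz is rising while the torque falls, which suggests slip in the grip. I'll release, rise, and measure how far the cup has actually gone down against the first picture.

Request:
jog_arm:
  motion:
    - [[0,0,0],0]
    - [[0,0,0],0]
    - [[0,0,0],0]
    - [[0,0,0],0]
  grip: 0

```text
t: 14.8
eef_pos: [528.3, 35.9, 127.2]
tcp_rot: [-3.141, 0.0, 1.495]
ft_force: [-1.3, -0.5, -0.4]
opening: 0.885
grip_force: 0.0
```

Request:
jog_arm:
  motion:
    - [[0,0,-5],0]
    - [[0,0,-15],0]
    - [[0,0,-25],0]
    - [[0,0,-40],0]
    - [[0,0,-40],0]

```text
t: 15.3
eef_pos: [529.2, 35.9, 169.6]
tcp_rot: [3.138, 0.0, 1.496]
ft_force: [0.8, 0.7, 0.0]
opening: 1.002
grip_force: 0.0
```

```bash
cat > m.py <<'E'
from h import *
S=read_camera('side');cv2.imwrite('pics/now.png',S['img'])
A=cv2.imread('pics/side0.png')
def crop(i,r0,r1,c0,c1):return cv2.resize(cv2.cvtColor(i,6)[r0:r1,c0:c1],None,fx=8,fy=8,interpolation=cv2.INTER_CUBIC)
for nm,(r0,r1,c0,c1) in dict(lid=(193,215,288,311),foot=(236,250,285,325)).items():
    t=crop(A,r0,r1,c0,c1); w=crop(S['img'],r0-3,r1+12,c0-6,c1+6)
    m=cv2.matchTemplate(w,t,cv2.TM_CCOEFF_NORMED);_,v,_,l=cv2.minMaxLoc(m)
    print(nm,round(v,3),'dx',l[0]/8-6,'dy',l[1]/8-3)
for p in ((528,35.5,147.5),(528,35.5,128)): print(proj(S,p))
print(state()['eef_pos'],[ (round(r['p'],2),r['box']) for r in cut_out('cup_mid',S)[:3]])
E
python3 m.py
python3 -c "
import cv2,numpy as np
a,b=[cv2.resize(cv2.imread('pics/'+n+'.png')[165:250,270:330],None,fx=6,fy=6,interpolation=2) for n in('side0','now')]
cv2.imwrite('pics/c8.png',np.hstack([a,b]))"
```

```text
lid 0.591 dx 1.5 dy 0.25
foot 0.478 dx 0.0 dy 0.25
[np.float64(298.89461646828875), np.float64(198.7463643620227)]
[np.float64(299.1126815460635), np.float64(204.78390301180312)]
[528.7873852   35.90329365 168.58427696] [(0.88, [288.9, 193.9, 310.6, 227.1]), (0.8, [300.5, 180.9, 316.1, 213.8]), (0.6, [341.9, 211.3, 365.7, 253.9])]
```

View pics/c8.png

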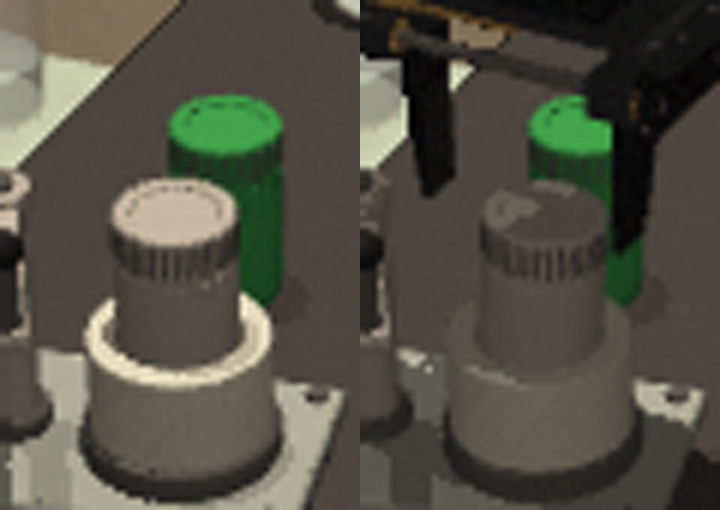

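The last crop shows the cup has barely gone down (lid back edge 178→180, rib bottom unchanged). My grips were slipping on the smooth wall, so I'll grip higher, fully on the ribbed band, after winding back to yaw 0.4.

Request:
jog_arm:
  motion:
    - [[-0.8,1,0],0.14]
    - [[-0.8,1,0],0.28]
    - [[-0.8,1,0],0.42]
    - [[-0.8,1,0],0.56]
    - [[-0.8,1,0],0.7]

```text
t: 15.9
eef_pos: [529.0, 35.1, 166.8]
tcp_rot: [-3.141, 0.001, 0.79]
ft_force: [0.9, 0.6, 0.2]
opening: 1.002
grip_force: 0.0
```

Request:
jog_arm:
  motion:
    - [[0,0,7],0.14]
    - [[0,0,14],0.28]
    - [[0,0,21],0.4]
    - [[0,0,21],0.4]

```text
t: 16.3
eef_pos: [528.7, 35.1, 145.2]
tcp_rot: [-3.141, 0.002, 0.394]
ft_force: [-1.0, -0.6, -0.1]
opening: 1.002
grip_force: 0.0
```

Request:
jog_arm:
  motion:
    - [[0,0,0],0]
    - [[0,0,0],0]
    - [[0,0,0],0]
    - [[0,0,0],0]
    - [[0,0,0],0]
  grip: 1

```text
t: 16.8
eef_pos: [529.8, 34.6, 146.8]
tcp_rot: [3.14, -0.001, 0.397]
ft_force: [2.1, -8.9, 3.0]
opening: 0.639
grip_force: 4.6
```

Request:
jog_arm:
  motion:
    - [[0,0,0],0]
    - [[0,0,0],0]
    - [[0,0,0],0]

```text
t: 17.1
eef_pos: [530.2, 34.3, 147.1]
tcp_rot: [3.139, -0.002, 0.396]
ft_force: [0.3, -5.4, 3.8]
opening: 0.608
grip_force: 30.0
```

Request:
jog_arm:
  motion:
    - [[0,0,0.5],-0.1]
    - [[0,0,1.4],-0.2]
    - [[0,0,2.4],-0.3]

```text
t: 17.4
eef_pos: [530.0, 34.5, 145.1]
tcp_rot: [3.14, -0.001, 0.699]
ft_force: [-1.4, -1.2, 11.2]
opening: 0.607
grip_force: 30.0
```

```bash
python3 -c "
from h import *
s=state();print(s['eef_pos'],s['tcp_rot'],s['ft_force'],s['moment'])"
```

```text
[530.04098981  34.53204362 145.11174677] [ 3.13956525e+00 -1.44615265e-03  6.99129457e-01] [-1.3735228  -1.24008783 11.20420834] [-0.60573138  0.41819095 -0.74643266]
```

Request:
jog_arm:
  motion:
    - [[0,0,1],-0.1]
    - [[0,0,2],-0.2]
    - [[0,0,3],-0.3]

```text
t: 17.7
eef_pos: [530.3, 34.3, 142.7]
tcp_rot: [3.138, -0.001, 0.999]
ft_force: [-2.4, -6.1, 18.2]
opening: 0.606
grip_force: 30.0
```

```bash
python3 -c "
from h import *
s=state();print(s['eef_pos'],s['tcp_rot'],s['ft_force'],s['moment'])"; python3 m.py
```

```text
[530.33316218  34.30751339 142.68526486] [ 3.13809751e+00 -1.08223374e-03  9.99109146e-01] [-2.41527096 -6.09499584 18.1949017 ] [-1.41038974  0.23469584 -0.65534802]
lid 0.267 dx -6.0 dy 1.75
foot 0.476 dx 0.125 dy 0.125
[np.float64(298.89461646828875), np.float64(198.7463643620227)]
[np.float64(299.1126815460635), np.float64(204.78390301180312)]
[530.34442295  34.35434576 142.64057306] [(0.76, [288.2, 196.6, 311.2, 227.5]), (0.69, [342.8, 212.4, 366.0, 250.7]), (0.64, [308.9, 194.5, 317.2, 214.4])]
```

```bash
cat > prof.py <<'E'
from h import *
import sys
A=cv2.imread('pics/side0.png');S=read_camera('side');cv2.imwrite('pics/now.png',S['img'])
for n,i in(('0',A),('now',S['img'])):
    g=cv2.cvtColor(i,6).astype(float)[188:236,294:304]
    print(n,'mean',g.mean(1).round().astype(int).tolist()); print(' sd',g.std(1).round().astype(int).tolist())
s=state();print(s['eef_pos'].round(1),s['tcp_rot'].round(3),s['ft_force'].round(1),s['moment'].round(2))
E
python3 prof.py
```

```text
0 mean [88, 75, 57, 53, 53, 54, 75, 171, 158, 178, 187, 186, 187, 186, 186, 187, 186, 158, 82, 63, 62, 62, 60, 69, 77, 78, 76, 77, 77, 77, 77, 77, 77, 77, 77, 76, 77, 76, 136, 205, 220, 144, 100, 96, 97, 96, 96, 95]
 sd [27, 25, 14, 15, 14, 14, 11, 18, 18, 12, 1, 1, 1, 1, 1, 0, 3, 18, 8, 10, 10, 10, 13, 10, 4, 4, 2, 2, 2, 2, 2, 2, 3, 2, 2, 2, 2, 2, 35, 15, 1, 19, 4, 2, 1, 2, 2, 2]
now mean [24, 32, 30, 32, 32, 28, 21, 29, 32, 48, 56, 59, 59, 54, 50, 50, 50, 50, 50, 58, 48, 42, 45, 46, 43, 50, 59, 75, 77, 77, 77, 77, 76, 76, 76, 75, 75, 75, 75, 81, 93, 91, 96, 95, 94, 95, 95, 94]
 sd [9, 21, 20, 20, 20, 19, 10, 19, 22, 28, 31, 34, 38, 34, 27, 26, 26, 27, 28, 33, 26, 25, 26, 26, 24, 29, 28, 6, 1, 1, 1, 1, 1, 1, 1, 1, 1, 1, 1, 12, 16, 15, 1, 1, 1, 1, 1, 1]
[530.2  34.5 142.7] [ 3.138e+00 -1.000e-03  9.980e-01] [-2.  -2.4 17.8] [-0.68  0.41  0.62]
```

Request:
jog_arm:
  motion:
    - [[0,0,0.2],-0.12]
    - [[0,0,0.6],-0.25]
    - [[0,0,1.0],-0.38]
    - [[0,0,1.5],-0.51]
    - [[0,0,2.0],-0.64]

```text
t: 18.35
eef_pos: [530.8, 34.2, 140.7]
tcp_rot: [3.137, 0.001, 1.64]
ft_force: [3.4, -5.7, 13.9]
opening: 0.604
grip_force: 30.0
```

```bash
python3 prof.py|grep -v sd
```

```text
0 mean [88, 75, 57, 53, 53, 54, 75, 171, 158, 178, 187, 186, 187, 186, 186, 187, 186, 158, 82, 63, 62, 62, 60, 69, 77, 78, 76, 77, 77, 77, 77, 77, 77, 77, 77, 76, 77, 76, 136, 205, 220, 144, 100, 96, 97, 96, 96, 95]
now mean [81, 72, 56, 53, 53, 53, 56, 58, 58, 68, 82, 76, 79, 74, 74, 71, 71, 70, 71, 72, 76, 75, 62, 59, 60, 60, 64, 74, 77, 76, 76, 76, 76, 75, 75, 75, 74, 74, 74, 80, 83, 92, 95, 95, 94, 94, 94, 94]
[530.9  34.2 140.6] [3.137e+00 2.000e-03 1.649e+00] [ 0.4 -5.7 14.3] [-1.14 -0.26  0.63]
```

Rib edges have moved down about 3.6 px and Fz has dropped, so the cup is now working down with the band grip. Continuing.

Request:
jog_arm:
  motion:
    - [[0,0,0.8],-0.12]
    - [[0,0,1.6],-0.25]
    - [[0,0,2.5],-0.38]
    - [[0,0,3.4],-0.51]
    - [[0,0,4.3],-0.64]

```text
t: 18.9
eef_pos: [532.5, 34.7, 137.1]
tcp_rot: [3.135, 0.006, 2.279]
ft_force: [6.8, -0.8, 18.2]
opening: 0.611
grip_force: 30.0
```

Request:
jog_arm:
  motion:
    - [[0,0,0.4],-0.1]
    - [[0,0,0.8],-0.2]
    - [[0,0,1.2],-0.3]

```text
t: 19.2
eef_pos: [532.7, 35.1, 136.0]
tcp_rot: [3.136, 0.008, 2.578]
ft_force: [7.1, 3.4, 16.7]
opening: 0.617
grip_force: 29.9
```

```bash
python3 prof.py|grep -v sd|tail -2
```

```text
now mean [72, 66, 55, 51, 52, 52, 56, 58, 57, 64, 72, 78, 72, 71, 71, 71, 71, 71, 71, 71, 72, 79, 75, 61, 60, 59, 60, 64, 75, 76, 76, 76, 75, 75, 75, 75, 74, 74, 74, 78, 83, 84, 96, 95, 95, 95, 94, 94]
[532.6  35.1 135.9] [3.136 0.008 2.585] [ 7.8  2.1 17.4] [ 0.5  -1.42  0.02]
```

Request:
jog_arm:
  motion:
    - [[0,0,0.2],0.1]
    - [[0,0,0.9],0.22]
    - [[0,0,1.7],0.35]
    - [[0,0,2.5],0.48]
    - [[0,0,3.3],0.61]

```text
t: 19.75
eef_pos: [529.9, 35.4, 132.3]
tcp_rot: [3.139, 0.001, 1.962]
ft_force: [-3.4, 1.6, 23.3]
opening: 0.605
grip_force: 30.0
```

Request:
jog_arm:
  motion:
    - [[0,0,0.8],0.12]
    - [[0,0,1.6],0.25]
    - [[0,0,2.4],0.38]
    - [[0,0,3.2],0.51]

```text
t: 20.15
eef_pos: [530.3, 35.5, 129.0]
tcp_rot: [3.138, -0.0, 1.452]
ft_force: [-2.3, 5.5, 21.4]
opening: 0.607
grip_force: 30.0
```

```bash
python3 prof.py|grep -v sd|tail -2
```

```text
now mean [59, 39, 35, 41, 44, 46, 48, 48, 51, 58, 72, 77, 76, 76, 76, 74, 68, 68, 68, 73, 78, 65, 62, 63, 63, 63, 72, 78, 78, 78, 77, 78, 77, 77, 77, 77, 76, 75, 76, 75, 86, 89, 97, 95, 95, 94, 95, 94]
[530.2  35.5 128.8] [ 3.138e+00 -1.000e-03  1.443e+00] [-3.2  3.  20.6] [ 0.78  0.51 -0.49]
```

Request:
jog_arm:
  motion:
    - [[0,0,0],0]
    - [[0,0,0],0]
    - [[0,0,0],0]
    - [[0,0,0],0]
  grip: 0

```text
t: 20.6
eef_pos: [529.3, 35.0, 126.8]
tcp_rot: [-3.141, 0.0, 1.456]
ft_force: [0.4, -0.3, 0.5]
opening: 0.886
grip_force: 0.0
```

Request:
jog_arm:
  motion:
    - [[0,0,-10],0]
    - [[0,0,-30],0]
    - [[0,0,-50],0]
    - [[0,0,-50],0]

```text
t: 21.0
eef_pos: [530.3, 35.0, 179.6]
tcp_rot: [3.137, -0.0, 1.456]
ft_force: [0.1, -0.6, 0.1]
opening: 0.997
grip_force: 0.0
```

```bash
python3 prof.py
python3 - <<'E'
import cv2,numpy as np
for n in('side0','now'):
    g=cv2.cvtColor(cv2.imread(f'pics/{n}.png'),6)
    print(n)
    for r in range(190,238,2): print(r,g[r,284:328].tolist())
E
```

```text
0 mean [88, 75, 57, 53, 53, 54, 75, 171, 158, 178, 187, 186, 187, 186, 186, 187, 186, 158, 82, 63, 62, 62, 60, 69, 77, 78, 76, 77, 77, 77, 77, 77, 77, 77, 77, 76, 77, 76, 136, 205, 220, 144, 100, 96, 97, 96, 96, 95]
 sd [27, 25, 14, 15, 14, 14, 11, 18, 18, 12, 1, 1, 1, 1, 1, 0, 3, 18, 8, 10, 10, 10, 13, 10, 4, 4, 2, 2, 2, 2, 2, 2, 3, 2, 2, 2, 2, 2, 35, 15, 1, 19, 4, 2, 1, 2, 2, 2]
now mean [88, 74, 58, 52, 53, 54, 56, 58, 59, 79, 80, 76, 85, 88, 83, 77, 74, 69, 75, 78, 64, 62, 62, 63, 64, 74, 79, 78, 78, 78, 78, 77, 77, 76, 77, 76, 76, 76, 78, 82, 94, 99, 95, 95, 95, 94, 94, 94]
 sd [27, 25, 14, 15, 15, 13, 13, 11, 10, 13, 6, 12, 14, 14, 15, 13, 12, 2, 3, 5, 11, 12, 12, 10, 10, 4, 2, 1, 1, 1, 1, 2, 1, 1, 1, 1, 1, 1, 3, 1, 15, 5, 1, 1, 1, 1, 1, 1]
[529.7  35.  178.2] [ 3.139 -0.     1.456] [-0.2 -0.9 -0.9] [-0.04 -0.09  0.04]
side0
190 [71, 70, 71, 71, 71, 71, 72, 71, 71, 71, 71, 69, 71, 71, 36, 37, 42, 48, 55, 71, 84, 86, 101, 101, 89, 89, 87, 62, 55, 56, 41, 40, 39, 63, 72, 71, 70, 71, 71, 71, 69, 71, 71, 70]
192 [70, 71, 70, 71, 70, 71, 69, 69, 70, 72, 70, 70, 71, 69, 47, 37, 40, 4
[... 7994 characters left out ...]
3, 93, 96, 97, 95, 96, 95, 96, 95, 94, 94, 93, 91, 90, 89, 89, 87, 85, 81, 79, 77, 98, 176, 174, 174, 176, 141, 96, 91, 92, 96, 171, 157, 96]
232 [69, 73, 78, 80, 83, 86, 89, 92, 91, 91, 94, 95, 95, 95, 96, 95, 96, 93, 95, 92, 92, 90, 92, 90, 90, 87, 87, 83, 82, 79, 75, 62, 113, 172, 172, 174, 176, 168, 135, 136, 171, 171, 139, 67]
234 [36, 73, 77, 82, 87, 88, 89, 90, 91, 94, 93, 94, 94, 95, 97, 94, 93, 94, 94, 92, 93, 93, 92, 91, 88, 87, 85, 83, 81, 79, 75, 59, 35, 57, 80, 79, 81, 150, 150, 176, 175, 152, 74, 61]
236 [34, 65, 80, 83, 86, 85, 88, 90, 93, 91, 93, 95, 95, 95, 93, 94, 94, 92, 92, 93, 92, 93, 90, 90, 88, 87, 85, 84, 83, 79, 73, 43, 32, 55, 65, 64, 64, 64, 65, 66, 76, 84, 60, 71]
```

The cup is about 7 mm lower now (rib bottom 211→213, lid back edge +2 px); the reverse pass mostly slipped because I pressed too fast. I'll re-grip high on the band and turn at a gentler ~5 mm/rad.

Request:
jog_arm:
  motion:
    - [[0,0,0],0.14]
    - [[0,0,0],0.28]
    - [[0,0,0],0.42]
    - [[0,0,0],0.56]
    - [[0,0,0],0.7]

```text
t: 21.55
eef_pos: [528.9, 35.0, 176.2]
tcp_rot: [-3.141, 0.001, 0.75]
ft_force: [0.0, 0.9, -0.3]
opening: 0.996
grip_force: 0.0
```

Request:
jog_arm:
  motion:
    - [[0,0,10],0.14]
    - [[0,0,25],0.28]
    - [[0,0,37.5],0.42]
    - [[0,0,37.5],0.45]
    - [[0,0,37.5],0.45]

```text
t: 22.05
eef_pos: [529.2, 35.1, 139.2]
tcp_rot: [-3.141, 0.001, 0.308]
ft_force: [-0.5, -0.0, 0.1]
opening: 1.001
grip_force: 0.0
```

Request:
jog_arm:
  motion:
    - [[0,0,0],0]
    - [[0,0,0],0]
    - [[0,0,0],0]
    - [[0,0,0],0]
    - [[0,0,0],0]
  grip: 1

```text
t: 22.55
eef_pos: [529.9, 34.3, 140.0]
tcp_rot: [3.14, -0.001, 0.307]
ft_force: [3.6, -13.1, 2.1]
opening: 0.635
grip_force: 6.4
```

Request:
jog_arm:
  motion:
    - [[0,0,0],0]
    - [[0,0,0],0]
    - [[0,0,0],0]

```text
t: 22.85
eef_pos: [530.4, 34.1, 140.2]
tcp_rot: [3.139, -0.002, 0.307]
ft_force: [2.5, -6.5, 3.1]
opening: 0.605
grip_force: 30.0
```

Request:
jog_arm:
  motion:
    - [[0,0,0.5],-0.1]
    - [[0,0,1.1],-0.22]
    - [[0,0,1.7],-0.35]
    - [[0,0,2.3],-0.48]
    - [[0,0,2.9],-0.61]

```text
t: 23.35
eef_pos: [529.6, 33.5, 137.5]
tcp_rot: [3.139, 0.001, 0.92]
ft_force: [-2.7, -14.6, 10.1]
opening: 0.608
grip_force: 30.0
```

Request:
jog_arm:
  motion:
    - [[0,0,0.6],-0.12]
    - [[0,0,1.2],-0.25]
    - [[0,0,1.8],-0.38]
    - [[0,0,2.4],-0.51]

```text
t: 23.75
eef_pos: [530.8, 34.0, 135.5]
tcp_rot: [3.137, 0.0, 1.43]
ft_force: [3.3, -1.4, 11.1]
opening: 0.605
grip_force: 30.0
```

```bash
python3 prof.py|grep -v sd|tail -2
```

```text
now mean [35, 42, 44, 43, 44, 45, 53, 57, 58, 57, 63, 74, 81, 82, 79, 76, 73, 70, 70, 70, 71, 76, 77, 65, 60, 61, 59, 63, 74, 79, 77, 77, 77, 76, 76, 76, 75, 75, 74, 85, 91, 93, 94, 94, 95, 94, 94, 94]
[530.8  34.2 135.5] [3.137 0.    1.438] [ 1.7 -6.5 10. ] [-1.17 -0.43  0.28]
```

Request:
jog_arm:
  motion:
    - [[0,0,0.9],-0.12]
    - [[0,0,1.8],-0.25]
    - [[0,0,2.7],-0.38]
    - [[0,0,3.6],-0.51]
    - [[0,0,4.5],-0.64]

```text
t: 24.3
eef_pos: [531.4, 34.4, 131.6]
tcp_rot: [3.136, 0.003, 2.069]
ft_force: [2.2, -3.5, 16.9]
opening: 0.611
grip_force: 30.0
```

Request:
jog_arm:
  motion:
    - [[0,0,0.8],-0.12]
    - [[0,0,1.6],-0.25]
    - [[0,0,2.4],-0.38]
    - [[0,0,3.0],-0.5]

```text
t: 24.7
eef_pos: [531.7, 34.7, 128.8]
tcp_rot: [3.138, 0.006, 2.569]
ft_force: [4.4, -1.9, 17.9]
opening: 0.611
grip_force: 30.0
```

```bash
python3 prof.py|grep -v sd|tail -2
```

```text
now mean [51, 48, 45, 41, 49, 51, 53, 56, 57, 57, 57, 68, 80, 76, 71, 71, 70, 71, 71, 71, 71, 71, 75, 81, 63, 60, 60, 59, 62, 72, 78, 76, 76, 76, 76, 76, 76, 75, 75, 78, 83, 84, 96, 95, 95, 95, 94, 94]
[531.9  34.5 128.8] [3.138 0.007 2.578] [ 3.8 -3.6 17.1] [-0.62 -0.86  0.28]
```

Request:
jog_arm:
  motion:
    - [[0,0,-0.3],0.1]
    - [[0,0,0],0.23]
    - [[0,0,0.4],0.36]
    - [[0,0,0.9],0.5]
    - [[0,0,1.4],0.64]

```text
t: 25.25
eef_pos: [529.3, 35.6, 126.7]
tcp_rot: [3.14, 0.0, 1.922]
ft_force: [-3.9, 7.7, 16.3]
opening: 0.606
grip_force: 30.0
```

Request:
jog_arm:
  motion:
    - [[0,0,0.5],0.12]
    - [[0,0,1.0],0.25]
    - [[0,0,1.5],0.38]
    - [[0,0,2.0],0.51]

```text
t: 25.65
eef_pos: [530.7, 36.0, 125.1]
tcp_rot: [3.137, -0.001, 1.413]
ft_force: [1.9, 8.9, 16.6]
opening: 0.609
grip_force: 30.0
```

```bash
python3 prof.py|grep -v sd|tail -2
```

```text
now mean [80, 50, 35, 34, 36, 41, 44, 45, 45, 46, 53, 69, 73, 71, 74, 79, 74, 71, 68, 68, 70, 79, 66, 61, 61, 62, 61, 70, 76, 78, 78, 78, 78, 77, 78, 77, 77, 77, 77, 78, 86, 87, 96, 95, 94, 95, 94, 94]
[530.7  36.  125.1] [ 3.137e+00 -1.000e-03  1.404e+00] [-0.3  8.1 17.8] [ 1.46 -0.14 -0.45]
```

The lid ellipse shows the cup about 10.5 mm down overall. The forward passes work while the grip sits high on the band; the reverse passes slip. So repeat: release, wind back, grip ~5 mm below the top, turn forward.

Request:
jog_arm:
  motion:
    - [[0,0,0],0]
    - [[0,0,0],0]
    - [[0,0,0],0]
    - [[0,0,0],0]
  grip: 0

```text
t: 26.1
eef_pos: [529.2, 34.9, 123.1]
tcp_rot: [-3.141, 0.0, 1.416]
ft_force: [-0.0, -0.2, 0.2]
opening: 0.885
grip_force: 0.0
```

Request:
jog_arm:
  motion:
    - [[-0.8,0.9,-5],0.1]
    - [[-0.8,0.9,-15],0.24]
    - [[-0.8,0.9,-15],0.38]
    - [[-0.8,0.9,-15],0.52]
    - [[-0.8,0.9,-15],0.66]

```text
t: 26.6
eef_pos: [530.0, 34.0, 138.2]
tcp_rot: [-3.142, 0.0, 0.75]
ft_force: [1.0, -0.5, 0.1]
opening: 0.999
grip_force: 0.0
```

Request:
jog_arm:
  motion:
    - [[0,0,0],0.14]
    - [[0,0,0],0.28]
    - [[0,0,0],0.42]
    - [[0,0,0],0.45]
    - [[0,0,0],0.45]

```text
t: 27.1
eef_pos: [530.0, 34.1, 138.2]
tcp_rot: [3.142, 0.0, 0.308]
ft_force: [-0.3, 0.7, -0.2]
opening: 0.997
grip_force: 0.0
```

```bash
python3 prof.py|grep -v sd|tail -2
```

```text
now mean [48, 35, 22, 22, 17, 10, 10, 11, 14, 18, 15, 12, 12, 11, 30, 32, 32, 31, 32, 32, 34, 31, 27, 29, 28, 28, 31, 33, 32, 33, 33, 31, 57, 76, 77, 77, 77, 76, 78, 82, 84, 96, 95, 95, 95, 94, 94, 94]
[530.   34.1 138.2] [3.142 0.    0.309] [ 0.1 -0.3 -0.3] [ 0.06 -0.   -0.02]
```

Request:
jog_arm:
  motion:
    - [[0,0,0],0]
    - [[0,0,0],0]
    - [[0,0,0],0]
    - [[0,0,0],0]
    - [[0,0,0],0]
  grip: 1

```text
t: 27.65
eef_pos: [530.7, 33.4, 138.6]
tcp_rot: [3.14, -0.001, 0.307]
ft_force: [3.3, -12.5, 3.2]
opening: 0.637
grip_force: 6.7
```

Request:
jog_arm:
  motion:
    - [[0,0,0],0]
    - [[0,0,0],0]
    - [[0,0,0],0]

```text
t: 27.95
eef_pos: [531.1, 33.1, 139.0]
tcp_rot: [3.139, -0.002, 0.307]
ft_force: [1.7, -7.6, 4.3]
opening: 0.605
grip_force: 29.9
```

Request:
jog_arm:
  motion:
    - [[0,0,0.5],-0.1]
    - [[0,0,1.1],-0.22]
    - [[0,0,1.7],-0.35]
    - [[0,0,2.3],-0.48]
    - [[0,0,2.9],-0.61]

```text
t: 28.45
eef_pos: [529.9, 32.6, 136.2]
tcp_rot: [3.141, 0.001, 0.92]
ft_force: [-6.0, -13.7, 11.2]
opening: 0.606
grip_force: 30.0
```

Request:
jog_arm:
  motion:
    - [[0,0,0.6],-0.12]
    - [[0,0,1.2],-0.25]
    - [[0,0,1.8],-0.38]
    - [[0,0,2.4],-0.51]

```text
t: 28.85
eef_pos: [531.0, 33.2, 134.2]
tcp_rot: [3.139, 0.0, 1.429]
ft_force: [-0.1, -8.7, 11.6]
opening: 0.609
grip_force: 30.0
```

Request:
jog_arm:
  motion:
    - [[0,0,0.7],-0.12]
    - [[0,0,1.4],-0.25]
    - [[0,0,2.1],-0.38]
    - [[0,0,2.8],-0.51]
    - [[0,0,3.5],-0.64]

```text
t: 29.35
eef_pos: [531.8, 33.4, 131.1]
tcp_rot: [3.137, 0.003, 2.069]
ft_force: [2.1, -5.3, 14.2]
opening: 0.605
grip_force: 30.0
```

Request:
jog_arm:
  motion:
    - [[0,0,0.6],-0.12]
    - [[0,0,1.2],-0.25]
    - [[0,0,1.8],-0.38]
    - [[0,0,2.4],-0.5]

```text
t: 29.75
eef_pos: [532.7, 33.7, 129.0]
tcp_rot: [3.138, 0.006, 2.569]
ft_force: [5.8, -1.5, 13.4]
opening: 0.61
grip_force: 30.0
```

```bash
python3 prof.py|grep -v sd|tail -2
```

```text
now mean [48, 48, 44, 43, 49, 51, 53, 56, 57, 58, 57, 57, 74, 81, 74, 70, 70, 70, 70, 70, 70, 71, 70, 78, 75, 61, 60, 58, 58, 66, 74, 78, 77, 76, 76, 76, 76, 76, 75, 81, 84, 86, 94, 95, 94, 95, 94, 94]
[532.5  33.7 128.9] [3.138 0.006 2.577] [ 5.2 -2.1 14. ] [-0.35 -1.01  0.15]
```

Request:
jog_arm:
  motion:
    - [[0,0,0],0]
    - [[0,0,0],0]
    - [[0,0,0],0]
    - [[0,0,-3],0]
    - [[0,0,-7],0.1]
  grip: 0

```text
t: 30.3
eef_pos: [529.9, 34.1, 134.0]
tcp_rot: [-3.141, -0.001, 2.465]
ft_force: [0.5, 0.7, -0.4]
opening: 0.966
grip_force: 0.0
```

Request:
jog_arm:
  motion:
    - [[0,0,0],0.15]
    - [[0,0,0],0.3]
    - [[0,0,0],0.45]
    - [[0,0,0],0.6]
    - [[0,0,0],0.74]

```text
t: 30.8
eef_pos: [529.9, 34.2, 134.1]
tcp_rot: [-3.141, -0.0, 1.72]
ft_force: [0.3, -0.1, 0.8]
opening: 1.003
grip_force: 0.0
```

```bash
python3 prof.py|grep -v sd|tail -2
```

```text
now mean [46, 57, 55, 53, 53, 53, 56, 58, 57, 57, 57, 66, 73, 77, 78, 79, 76, 70, 70, 70, 71, 71, 77, 77, 63, 60, 60, 59, 61, 74, 78, 77, 77, 77, 76, 76, 76, 76, 78, 82, 87, 96, 95, 95, 94, 94, 94, 94]
[530.   34.2 134.1] [-3.141 -0.     1.711] [ 0.6 -0.2  0.6] [-0.04 -0.2  -0.01]
```

Request:
jog_arm:
  motion:
    - [[0,0,0],0.15]
    - [[0,0,0],0.3]
    - [[0,0,0],0.45]
    - [[0,0,0],0.6]
    - [[0,0,0],0.74]

```text
t: 31.35
eef_pos: [530.0, 34.2, 134.1]
tcp_rot: [-3.141, 0.0, 0.983]
ft_force: [-1.0, 0.1, 0.8]
opening: 1.002
grip_force: 0.0
```

Request:
jog_arm:
  motion:
    - [[0,0,0],0.15]
    - [[0,0,0],0.3]
    - [[0,0,0],0.45]
    - [[0,0,0],0.6]
    - [[0,0,0],0.68]

```text
t: 31.85
eef_pos: [530.0, 34.2, 134.1]
tcp_rot: [-3.142, 0.0, 0.303]
ft_force: [-1.3, -0.4, -0.5]
opening: 0.997
grip_force: 0.0
```

Request:
jog_arm:
  motion:
    - [[-0.4,1.3,0],0]
    - [[-0.4,1.3,0],0]
    - [[-0.4,1.3,0],0]
    - [[-0.4,1.3,0],0]
    - [[-0.4,1.3,0],0]
  grip: 1

```text
t: 32.35
eef_pos: [529.8, 33.4, 134.1]
tcp_rot: [-3.14, 0.0, 0.306]
ft_force: [-1.6, 13.0, 3.0]
opening: 0.634
grip_force: 6.5
```

Request:
jog_arm:
  motion:
    - [[0,0,0],0]
    - [[0,0,0],0]
    - [[0,0,0],0]

```text
t: 32.65
eef_pos: [529.8, 33.8, 134.3]
tcp_rot: [-3.14, 0.0, 0.306]
ft_force: [-1.3, 9.0, 4.7]
opening: 0.606
grip_force: 29.9
```

Request:
jog_arm:
  motion:
    - [[0,0,0.7],-0.1]
    - [[0,0,1.4],-0.22]
    - [[0,0,2.1],-0.35]
    - [[0,0,2.8],-0.48]
    - [[0,0,3.5],-0.61]

```text
t: 33.15
eef_pos: [530.7, 34.5, 131.7]
tcp_rot: [3.141, -0.003, 0.92]
ft_force: [-5.1, 1.5, 12.3]
opening: 0.603
grip_force: 30.0
```

Request:
jog_arm:
  motion:
    - [[0,0,0.7],-0.13]
    - [[0,0,1.4],-0.26]
    - [[0,0,2.1],-0.39]
    - [[0,0,2.8],-0.52]

```text
t: 33.55
eef_pos: [530.2, 31.8, 128.8]
tcp_rot: [3.141, 0.001, 1.441]
ft_force: [-4.4, -10.2, 12.7]
opening: 0.605
grip_force: 30.0
```

```bash
python3 prof.py|grep -v sd|tail -2
```

```text
now mean [50, 36, 40, 44, 46, 47, 48, 49, 56, 57, 57, 56, 63, 76, 80, 81, 78, 75, 72, 69, 69, 69, 71, 80, 66, 59, 60, 60, 59, 72, 78, 78, 78, 78, 78, 77, 77, 76, 77, 88, 90, 90, 94, 94, 94, 94, 94, 94]
[530.2  31.8 128.7] [3.141e+00 1.000e-03 1.450e+00] [-4.4 -7.9 13.2] [-1.35  0.78  0.18]
```

Request:
jog_arm:
  motion:
    - [[0.3,0,0.8],-0.12]
    - [[0.6,0,1.6],-0.25]
    - [[0.8,0,2.4],-0.38]
    - [[0.8,0,3.2],-0.51]
    - [[0.8,0,4.0],-0.64]

```text
t: 34.1
eef_pos: [529.3, 34.2, 124.7]
tcp_rot: [-3.141, -0.002, 2.08]
ft_force: [-8.0, 3.3, 18.6]
opening: 0.607
grip_force: 30.0
```

Request:
jog_arm:
  motion:
    - [[0,0,0.8],-0.12]
    - [[0,0,1.6],-0.25]
    - [[0,0,2.4],-0.38]
    - [[0,0,3.0],-0.5]

```text
t: 34.5
eef_pos: [530.2, 33.0, 122.0]
tcp_rot: [-3.142, 0.001, 2.581]
ft_force: [-3.7, -7.2, 17.3]
opening: 0.608
grip_force: 30.0
```

```bash
python3 prof.py|grep -v sd|tail -2
```

```text
now mean [84, 60, 51, 43, 39, 38, 47, 50, 50, 49, 54, 56, 63, 83, 86, 75, 69, 69, 69, 69, 69, 70, 70, 78, 71, 60, 59, 59, 60, 66, 75, 79, 78, 78, 77, 77, 78, 77, 76, 78, 83, 84, 95, 95, 95, 95, 94, 94]
[530.2  33.  121.9] [-3.141e+00  1.000e-03  2.588e+00] [-4.7 -5.6 16.2] [-0.9   0.76 -0.12]
```

The picture puts it at about 17–18 mm down, which can't tell home from 1–2 mm short. I'll release and touch the lid with closed fingertips to measure its height (home = 128 mm).

Request:
jog_arm:
  motion:
    - [[0,0,0],0]
    - [[0,0,0],0]
    - [[0,0,0],0]
    - [[0,0,-20],0.1]
    - [[0,0,-40],0.25]
  grip: 0

```text
t: 35.05
eef_pos: [529.9, 33.7, 160.7]
tcp_rot: [-3.14, -0.001, 2.322]
ft_force: [0.1, -0.4, 0.0]
opening: 0.962
grip_force: 0.0
```

Request:
jog_arm:
  motion:
    - [[0,0,0],0.15]
    - [[0,0,0],0.3]
    - [[0,0,0],0.45]
    - [[0,0,0],0.6]
    - [[0,0,0],0.75]
  grip: 1

```text
t: 35.55
eef_pos: [530.1, 33.7, 160.6]
tcp_rot: [-3.141, 0.0, 1.57]
ft_force: [0.4, -0.1, -0.2]
opening: 0.633
grip_force: 0.0
```

Request:
jog_arm:
  motion:
    - [[0,0,0],0.15]
    - [[0,0,0],0.3]
    - [[0,0,0],0.45]
    - [[0,0,0],0.6]
    - [[0,0,0],0.75]

```text
t: 36.05
eef_pos: [530.2, 33.6, 160.6]
tcp_rot: [-3.141, 0.0, 0.82]
ft_force: [0.4, -0.7, 0.0]
opening: 0.216
grip_force: 0.0
```

```bash
python3 prof.py|grep -v sd|tail -2
```

```text
now mean [11, 18, 21, 15, 12, 12, 11, 12, 12, 12, 12, 12, 12, 19, 24, 24, 26, 43, 65, 69, 69, 70, 78, 72, 61, 59, 59, 60, 65, 75, 79, 78, 78, 78, 77, 77, 77, 76, 85, 93, 95, 97, 95, 94, 94, 95, 94, 94]
[530.2  33.7 160.6] [-3.141  0.     0.81 ] [-0.9  0.3 -0.6] [ 0.01 -0.03 -0.01]
```

Request:
jog_arm:
  motion:
    - [[0,0,2],0.13]
    - [[0,0,4],0.26]
    - [[0,0,5],0.39]
    - [[0,0,5],0.5]

```text
t: 36.5
eef_pos: [530.1, 33.6, 155.5]
tcp_rot: [-3.141, 0.001, 0.324]
ft_force: [0.1, -0.3, 1.1]
opening: 0.004
grip_force: 0.0
```

Request:
jog_arm:
  motion:
    - [[0,0,1],0]
    - [[0,0,2],0]
    - [[0,0,2],0]

```text
t: 36.8
eef_pos: [530.1, 33.6, 153.6]
tcp_rot: [-3.142, 0.0, 0.329]
ft_force: [-0.2, -0.1, 0.5]
opening: 0.002
grip_force: 0.0
```

Request:
jog_arm:
  motion:
    - [[0,0,0.5],0]
    - [[0,0,1],0]
    - [[0,0,1.5],0]
    - [[0,0,1.5],0]

```text
t: 37.2
eef_pos: [530.3, 33.6, 152.6]
tcp_rot: [3.141, -0.0, 0.326]
ft_force: [-2.4, 0.6, 5.0]
opening: 0.003
grip_force: 2.7
```

The lid top is at about 128 mm (contact at tip z 127.6 with 5 N), so the cup is fully home. Next the bar: rise, go to the outer side of the pin, and push it round the arc about the hinge at (613,51).

Request:
jog_arm:
  motion:
    - [[0,0,-40],0]
    - [[0,0,-83],0]
    - [[20,-20,-83],-0.14]
    - [[50,-47,-83],-0.28]
    - [[80,-75,-83],-0.42]

```text
t: 37.7
eef_pos: [582.6, 131.1, 235.8]
tcp_rot: [3.141, -0.001, 0.751]
ft_force: [-0.9, -0.1, -0.5]
opening: 0.003
grip_force: 0.0
```

Request:
jog_arm:
  motion:
    - [[33.5,-10,0],-0.14]
    - [[33.5,-10,0],-0.28]
    - [[33.5,-10,0],-0.42]
    - [[33.5,-10,0],-0.56]
    - [[33.5,-10,0],-0.7]

```text
t: 38.2
eef_pos: [599.7, 160.4, 235.0]
tcp_rot: [-3.141, 0.0, 1.452]
ft_force: [1.2, -0.5, -0.6]
opening: 0.004
grip_force: 0.0
```

Request:
jog_arm:
  motion:
    - [[0,0,0],-0.14]
    - [[0,0,0],-0.26]
    - [[0,0,0],-0.26]

```text
t: 38.5
eef_pos: [599.8, 160.3, 235.0]
tcp_rot: [-3.141, 0.0, 1.708]
ft_force: [0.3, 0.1, -0.5]
opening: 0.007
grip_force: 0.0
```

Run:
```python
from h import *
S=read_camera("side");s=state();print(s['eef_pos'],s['tcp_rot'])
print([(round(r['p'],2),r['box']) for r in cut_out('bar',S)[:3]])
g=cv2.cvtColor(S['img'],6); print('dark ball px:',[ (r,int(g[r,262:280].min()),262+int(g[r,262:280].argmin())) for r in range(198,216,2)])
print(proj(S,(551.5,144,181)))
```

```text
[599.75860867 160.29489353 235.11953169] [-3.14136018e+00  8.41997749e-05  1.70346941e+00]
[(0.65, [263.3, 194.4, 277.8, 224.3])]
dark ball px: [(198, 71, 275), (200, 55, 264), (202, 66, 274), (204, 11, 270), (206, 12, 268), (208, 11, 268), (210, 38, 269), (212, 37, 269), (214, 38, 272)]
[np.float64(271.15602978384356), np.float64(206.41775247397175)]
```

Request:
jog_arm:
  motion:
    - [[0,-2,30],0]
    - [[0,-2,54],0]
    - [[0,-2,54],0]

```text
t: 38.9
eef_pos: [596.6, 159.8, 178.6]
tcp_rot: [-3.137, 0.0, 1.703]
ft_force: [-0.7, -0.1, -0.2]
opening: 0.005
grip_force: 0.0
```

Request:
jog_arm:
  motion:
    - [[-0.8,-13,0],-0.12]
    - [[-3.2,-26,0],-0.24]
    - [[-7.1,-39,0],-0.36]
    - [[-12.4,-51,0],-0.48]
    - [[-19.2,-62,0],-0.6]

```text
t: 39.4
eef_pos: [539.1, 132.8, 182.7]
tcp_rot: [3.14, 0.001, 2.309]
ft_force: [1.2, 1.6, -0.1]
opening: 0.004
grip_force: 0.7
```

Request:
jog_arm:
  motion:
    - [[-0.8,-13,0],-0.12]
    - [[-3.2,-26,0],-0.24]
    - [[-7.1,-39,0],-0.36]
    - [[-12.4,-51,0],-0.48]
    - [[-19.2,-62,0],-0.6]

```text
t: 39.9
eef_pos: [506.0, 76.6, 182.6]
tcp_rot: [3.141, 0.001, 2.909]
ft_force: [0.5, 0.8, 0.0]
opening: 0.006
grip_force: 0.7
```

Run:
```python
from h import *
S=read_camera("side");s=state();print(s['eef_pos'],s['tcp_rot'],s['ft_force'])
print([(round(r['p'],2),r['box']) for r in cut_out('bar',S)[:3]])
H=np.array([613,51]);p=s['eef_pos'][:2]-H;print(np.hypot(*p),np.arctan2(p[1],p[0]))
for a in(2.16,2.9,3.1,3.34): print(a,np.round(proj(S,(*(H+110*np.array([np.cos(a),np.sin(a)])),181)),1))
```

```text
[505.6980055   75.33298466 182.56311318] [-3.14157408e+00  1.22396336e-03  2.91602156e+00] [ 0.93125113 -0.35102421  0.31260964]
[(0.76, [263.2, 194.3, 304.8, 210.4]), (0.46, [325.3, 131.3, 345.1, 167.6])]
110.0264157629578 2.9185931526354807
2.16 [271.3 206.1]
2.9 [298.9 197.4]
3.1 [303.6 193.7]
3.34 [307.2 188.8]
```

Request:
jog_arm:
  motion:
    - [[-0.2,-6,0],-0.06]
    - [[-0.8,-13,0],-0.12]
    - [[-1.6,-19,0],-0.18]
    - [[-2.5,-23,0],-0.22]

```text
t: 40.4
eef_pos: [503.4, 54.1, 182.1]
tcp_rot: [3.141, 0.001, 3.123]
ft_force: [-0.2, 1.1, 0.5]
opening: 0.0
grip_force: 0.5
```

Request:
jog_arm:
  motion:
    - [[0,-2,0],0]
    - [[0,-4,0],0]
    - [[0,-4,0],0]

```text
t: 40.7
eef_pos: [503.2, 50.0, 181.6]
tcp_rot: [-3.142, 0.001, 3.123]
ft_force: [0.6, -0.2, 0.5]
opening: 0.006
grip_force: 0.2
```

Request:
jog_arm:
  motion:
    - [[0,-1.5,0],0]
    - [[0,-3,0],0]
    - [[0,-4,0],0]
    - [[0,-4,0],0]

```text
t: 41.1
eef_pos: [502.9, 46.0, 181.3]
tcp_rot: [3.141, 0.0, 3.125]
ft_force: [0.7, 3.7, -0.5]
opening: 0.005
grip_force: 1.8
```

Request:
jog_arm:
  motion:
    - [[0,-1,0],0]
    - [[0,-2,0],0]
    - [[0,-2,0],0]

```text
t: 41.4
eef_pos: [502.9, 45.5, 181.4]
tcp_rot: [3.139, 0.001, 3.125]
ft_force: [2.4, 17.8, 0.3]
opening: 0.006
grip_force: 8.8
```

The force rose to 18 N at the expected stop position, so the bar is at its stop. Backing off and rising clear.

Request:
jog_arm:
  motion:
    - [[0,3,0],0]
    - [[0,15,0],0]
    - [[0,30,0],0]
    - [[0,30,-40],0]
    - [[0,30,-80],0]

```text
t: 41.9
eef_pos: [502.6, 75.1, 261.6]
tcp_rot: [-3.141, -0.003, 3.127]
ft_force: [-0.5, 0.0, 0.1]
opening: 0.002
grip_force: 0.0
```

Request:
jog_arm:
  motion:
    - [[0,30,-30],0]
    - [[0,60,-30],0]
    - [[0,90,-30],0]
    - [[0,90,-30],0]
    - [[0,90,-30],0]

```text
t: 42.4
eef_pos: [504.2, 164.8, 291.1]
tcp_rot: [-3.141, -0.0, 3.128]
ft_force: [-0.7, -1.2, 0.6]
opening: 0.004
grip_force: 0.0
```

Run:
```python
from h import *
S=read_camera("side");s=state();print(s['eef_pos'],s['ft_force'])
for n in('bar','cup_mid','beaker_c','bottle_c','amber_c'): print(n,[(round(r['p'],2),r['box']) for r in cut_out(n,S)[:3]])
g=cv2.cvtColor(S['img'],6); print([(r,g[r,298:316].tolist()) for r in range(180,200,3)])
```

```text
[504.34909067 164.18373869 291.08361761] [0.29434212 0.20026008 0.40324337]
bar [(0.85, [261.8, 187.7, 311.9, 206.9])]
cup_mid [(0.86, [291.5, 203.6, 311.2, 229.1]), (0.62, [299.2, 180.6, 315.5, 212.8]), (0.61, [341.6, 209.8, 366.4, 250.5])]
beaker_c [(0.61, [362.3, 152.4, 388.6, 183.4])]
bottle_c [(0.81, [322.8, 128.3, 344.3, 167.8])]
amber_c [(0.65, [186.1, 256.3, 213.9, 307.7]), (0.31, [265.9, 187.4, 308.2, 202.2])]
[(180, [76, 77, 73, 73, 73, 73, 72, 74, 71, 75, 85, 74, 72, 72, 73, 73, 73, 73]), (183, [74, 98, 126, 117, 66, 114, 126, 125, 124, 125, 126, 124, 124, 116, 111, 111, 124, 110]), (186, [94, 126, 126, 125, 126, 127, 125, 100, 82, 52, 64, 80, 126, 126, 126, 127, 126, 126]), (189, [37, 43, 67, 95, 114, 117, 67, 20, 23, 30, 25, 22, 28, 121, 100, 87, 52, 55]), (192, [47, 37, 42, 43, 43, 49, 45, 41, 30, 19, 24, 21, 47, 49, 43, 44, 41, 44]), (195, [55, 45, 56, 45, 50, 53, 49, 44, 38, 39, 38, 35, 50, 46, 48, 46, 52, 49]), (198, [56, 46, 48, 47, 50, 51, 51, 46, 39, 41, 38, 40, 54, 52, 56, 51, 53, 52])]
```

The bar lies over the cup with its ball at (308,189), against (307.2,188.8) predicted for the stop. The bystanders are where they were.

```bash
python3 -c "
from cell import job_done
print(job_done())"
```

```text
the job is handed in; nothing more can be done
None
```

I handed the job in at about 42 s: the cup is twisted fully home (lid measured at about 128 mm, highest press on the socket about 23 N), the retaining bar is swung over it to its stop, and the beaker and bottles are still where they stood; `job_done()` returned no verdict.

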